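# Clear the selector key and switch over

## Task

A tape measure has been left standing on the selector key that is needed. Pick it up and set it down gently, upright, in the free space on the wooden tray without it touching or shifting the things there; then push the key it stood on all the way down so that it stays down, and the key that was down before pops up. In the end only that one key is down.

Things in the scene. Friction and masses are not known exactly. Their poses are not given: they have to be found in the camera images.
- tape_center (a point): pocket tape measure, black case 26 mm thick (its x axis), 58 mm long (its y axis; a metal tab sticks out another 14 mm at the -y end) and 56 mm tall (z), standing upright; this point is the centre of the case, 28 mm above its underside. About 0.16 kg. It starts standing lengthwise on the key key_wanted.
- selector: grey selector box fixed to the desk, 150 mm deep (x), 200 mm wide (y); origin on the desk, 10 mm nearer the robot than its middle; x points to its rear deck (64 mm high, from 43 mm behind the origin), y to its left. Four alike white keys, 90 mm long in x, 41 mm wide, side by side, 45 mm apart. Interlocked: a key pushed fully down stays down and lets the latched one pop up; a half push only releases.
- key_wanted_top (a point): middle of the top face of key_wanted, the key that the tape measure stands on, to be pushed; starts up. 60 mm above the desk when the key is up, about 10 mm lower when latched; it moves with the key. Axes as the selector's.
- key_wanted (a joint): how far key_wanted is down, in m: 0 up, about 0.0105 latched, 0.0145 at the bottom stop. Pushed straight down; needs about 3 N at first and up to 7 N to latch, which it does once pushed past 0.0115; then the bottom stop is firm.
- key_before_top (a point): middle of the top face of key_before, the key that is latched down at the start. 60 mm above the desk when the key is up, about 10 mm lower when latched; it moves with the key. Axes as the selector's.
- key_before (a joint): how far key_before is down, in m: 0 up, about 0.0105 latched, 0.0145 at the bottom stop. Pushed straight down; needs about 3 N at first and up to 7 N to latch, which it does once pushed past 0.0115; then the bottom stop is firm.
- key_third_top (a point): middle of the top face of key_third, another key, starts up. 60 mm above the desk when the key is up, about 10 mm lower when latched; it moves with the key. Axes as the selector's.
- key_third (a joint): how far key_third is down, in m: 0 up, about 0.0105 latched, 0.0145 at the bottom stop. Pushed straight down; needs about 3 N at first and up to 7 N to latch, which it does once pushed past 0.0115; then the bottom stop is firm.
- key_fourth_top (a point): middle of the top face of key_fourth, another key, starts up. 60 mm above the desk when the key is up, about 10 mm lower when latched; it moves with the key. Axes as the selector's.
- key_fourth (a joint): how far key_fourth is down, in m: 0 up, about 0.0105 latched, 0.0145 at the bottom stop. Pushed straight down; needs about 3 N at first and up to 7 N to latch, which it does once pushed past 0.0115; then the bottom stop is firm.
- tray: square wooden desk tray fixed to the desk, 262 mm outside, rim 6 mm thick and 18 mm high, floor 6 mm above the desk; origin under its centre, axes along its sides. Three things stand on it, roughly one in each of three quarters; the fourth quarter is free.
- mug_center (a point): stoneware mug on the tray, 80 mm wide and 107 mm long with its handle, 79 mm high; point at the middle of it, handle included (so all of it lies within 57 mm of this point), 40 mm up
- punch_center (a point): two-hole punch on the tray, 94 x 110 mm, 58 mm high; point at its centre, 29 mm up (all of it within 73 mm sideways)
- notes: pad of sticky notes on the tray, 77 x 77 mm, 13 mm high; origin at the centre of its underside
There are look-alikes about, which are no part of the job. There is more than one size of the part that bears tape_center; the job needs the middle-sized.

How it is judged:
By the outcome, as a careful person would: the job done as asked, in the order asked, and still so for the second after the job is handed in, with the robot touching nothing.
It also fails if it takes over 45 s, if anything falls off the work surface, if the arm or the gripper's body presses on something with over 40 N, if the wrist force passes 120 N, or if a joint passes its speed limit or range.

## Robot

A 7-joint arm with a two-finger parallel gripper is mounted at the origin on a cart in front of the work surface, level with it; the furniture and walls round the work are solid. World frame = base frame: x ahead of the robot, y to its left, z up, the work surface at z = 0. Lengths are in m, angles in rad, forces in N, time in s.
With the tool pointing down it reaches from about 0.35 to 0.9 m from the base axis. Payload 7.2 kg.
Tool frame: the origin (TCP) lies midway between the tips of the shut fingers; the grasp point (between the pads) lies 19 mm behind it (robot.hold_point_z is the distance from the TCP to the grasp point, in m); z points along the fingers, y is the direction in which the jaws open and shut (so a half turn about z gives the same grasp; the last joint's range is limited). The gripper opens to 88 mm and grips with 3 to 60 N. Pads are 20 mm wide; open, the fingers measure 115 mm over their backs; the gripper's body (75 mm by 178 mm) begins 61 mm behind the grasp point.
Start: joints at [-1.346, 0.411, -0.013, 1.596, 0.006, 1.134, -0.082], TCP at [0.18, 0.598, 0.188] pointing down, gripper open.
Joint ranges: [-2.95, 2.95], [-0.29, 1.99], [-1.47, 1.44], [0.14, 2.54], [-1.03, 4.17], [0.13, 1.85], [-2.86, 2.86]. Speed limits (rad/s): [2.39, 2.39, 3.01, 3.01, 3.14, 3.14, 3.14].

## Interface

Orientations are given as a rotation vector (axis times angle).
In Python, from plant import status, imaging, sign_off, robot gives the robot as it stands.
- The arm moves only by the tool carry_out, never from a script. Its argument "commands" is a list that holds one entry, the list of rows, each a list of 7 numbers: the shift along the tool's x, y, z in mm, then the turn, a rotation vector about the tool's x, y, z in degrees, then the opening, from 0 (shut) to 1 (fully open). In form: [[[x, y, z, wx, wy, wz, jaw], ...]]. A call has 1 to 20 rows; each row shifts and turns the pose as measured when the row begins, along the tool's axes as they then stand; what a row does not reach is not made up. A row lasts 1/12 s, in which the tool goes at most 41.7 mm and 7.16 degrees, less where a joint would pass 70% of its speed; a pose out of reach is approached as far as the arm can. A call is refused whole if a number of a shift passes 41.7 or a number of a turn 7.16, either way. A call with a gripper value outside its range is refused whole. The fingers move at their own pace and stop on an object; "force" is the grip in N (left out, the last holds). Time passes only in rows, so rows that do not move let the fingers close. It gives the time, the measured TCP pose, the force and the opening at its end, in the units of the state.
- status.get_obs(): the state, without advancing time (a new reading comes with each control period).
- imaging.camera(name): name is "scene" or "top"; returns a dict with "frame" (420x560x3 uint8, blue, green, red), "fx", "fy", "cx", "cy" (pixels), "D" ([k1, k2, p1, p2, k3] as OpenCV has them; the pictures are not rectified), "world_from_camera" (4x4, takes a point from camera to world coordinates). Camera axes: x right, y up, looking along -z (the intrinsics and any distortion apply to the point x, -y, -z); pixel columns grow to the right and rows downward; lengths in m; the calibration is good to about 2 mm. A picture is of the moment at which its call begins. There is no depth.
- sign_off(): hands the job in, once; it reports no verdict.
The state is a dict: "time": time; "joint_positions": joint angles; "joint_vel": joint speeds; "effort": joint torques, N m; "tcp_pos": TCP position; "orientation": TCP orientation; "force": force on the tool from outside, world axes, zero at the start; "ft_torque": the same for the moment, N m; "opening": finger opening in m.
Only numpy, scipy, OpenCV 4.12 (cv2) and the standard library are available. Lean on these libraries where they do the work, as an engineer would, in place of code of your own. Each camera call takes 0.05 s, during which the arm holds its last target.

## Working session

There is one attempt and no reset: what is moved stays moved. The work goes in short steps, Python scripts to look and compute and a tool call to move; the robot and the scene stay as the last step left them, time stands still between calls to the robot, and variables do not carry over. Pictures are saved under pics/ and viewed, and the job is handed in when it is done.

Besides the shell and the picture viewer there is one more tool, called after "Emit:" as name([rows], argument=value, ...), one row to a line, values as JSON. carry_out: Moves the arm, as the interface text tells. Its arguments: {"type":"object","properties":{"commands":{"type":"array","items":{"type":"array","items":{"type":"array","items":{"type":"number"}}}},"force":{"type":"number"}},"required":["commands"]}

```bash
mkdir -p pics; ls; python3 - <<'E'
from plant import status, imaging, robot
import cv2, json, numpy as np
o=status.get_obs(); print({k:np.round(v,4).tolist() for k,v in o.items()})
print([a for a in dir(robot) if a[0]!='_'])
for n in ("scene","top"):
    c=imaging.camera(n); cv2.imwrite(f"pics/{n}0.png",c["frame"])
    d={k:np.array(v).tolist() for k,v in c.items() if k!="frame"}; json.dump(d,open(f"{n}.json","w")); print(n,d)
E
```

```text
pics
{'time': 0.0, 'joint_positions': [-1.3462, 0.4119, -0.0127, 1.597, 0.0056, 1.1343, -0.0822], 'joint_vel': [0.0012, 0.0001, -0.0025, -0.0013, 0.0002, -0.0001, -0.0013], 'effort': [-0.0001, -58.7956, 0.6417, -29.1079, -0.0537, 0.0182, 0.0001], 'tcp_pos': [0.1803, 0.5979, 0.1867], 'orientation': [-0.4582, -3.1079, 0.0025], 'force': [-1.0689, 0.5964, -0.3262], 'ft_torque': [-0.0233, 0.0218, -0.0269], 'opening': 0.0878}
['PlanningError', 'hold_point_z']
scene {'fx': 485.21768464606305, 'fy': 485.21768464606305, 'cx': 279.93722068662595, 'cy': 212.08586258245384, 'D': [-0.01814452515508455, 0.0, 0.0, 0.0, 0.0], 'world_from_camera': [[0.8033840977328145, 0.45705966988781516, -0.381667983556484, 0.14450006181838768], [-0.5953823694513969, 0.6270005539393664, -0.5023844538858342, -0.5680632191821701], [0.009686364461006696, 0.63084606959366, 0.7758475435430335, 0.8967042411675152], [0.0, 0.0, 0.0, 1.0]]}
top {'fx': 467.0020472833972, 'fy': 467.0020472833972, 'cx': 276.00828784094296, 'cy': 205.0245900248991, 'D': [-0.014419796374956386, 0.0, 0.0, 0.0, 0.0], 'world_from_camera': [[-0.02333926307231293, 0.9917010205325028, -0.1264292872479856, 0.4025591039032761], [-0.996649669445911, -0.032996568147150795, -0.074837576683552, -0.10403275576931743], [-0.0783882337637318, 0.12425905345407516, 0.9891486098873614, 1.2112318978236518], [0.0, 0.0, 0.0, 1.0]]}
```

View pics/scene0.png

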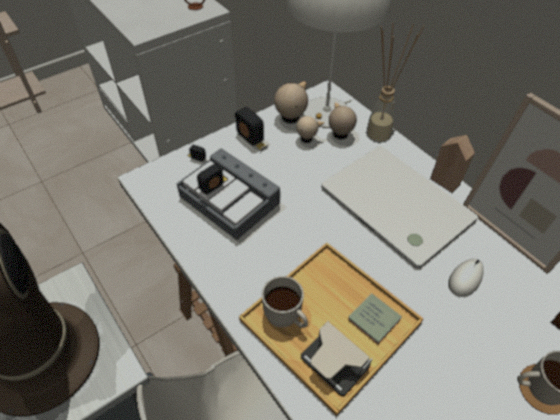

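View pics/top0.png

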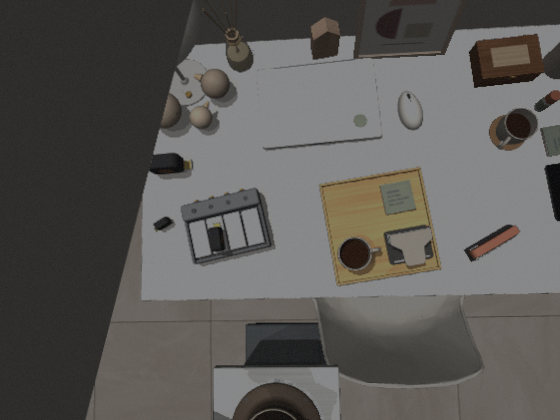

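Tape measure candidates:
- The large one, at scene (250,127) and top (168,164).
- The one on a key, at scene (210,179) and top (215,240).
- The tiny one, at scene (198,153) and top (163,224).

The middle-sized one, standing on the selector key, fits the description. I'll check it in close crops.

```bash
python3 - <<'E'
import cv2
a=cv2.imread("pics/scene0.png")[125:245,165:295]; b=cv2.imread("pics/top0.png")[150:270,145:275]; c=cv2.imread("pics/top0.png")[160:290,310:450]
cv2.imwrite("pics/crop_a.png",cv2.resize(a,None,fx=5,fy=5,interpolation=cv2.INTER_CUBIC))
cv2.imwrite("pics/crop_b.png",cv2.resize(b,None,fx=5,fy=5,interpolation=cv2.INTER_CUBIC))
cv2.imwrite("pics/crop_c.png",cv2.resize(c,None,fx=4.5,fy=4.5,interpolation=cv2.INTER_CUBIC))
E
```

```text
(no output)
```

View pics/crop_a.png

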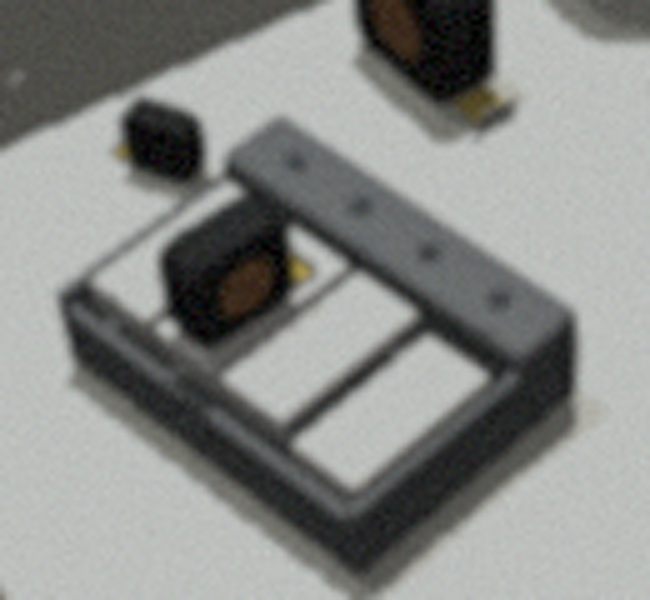

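View pics/crop_b.png

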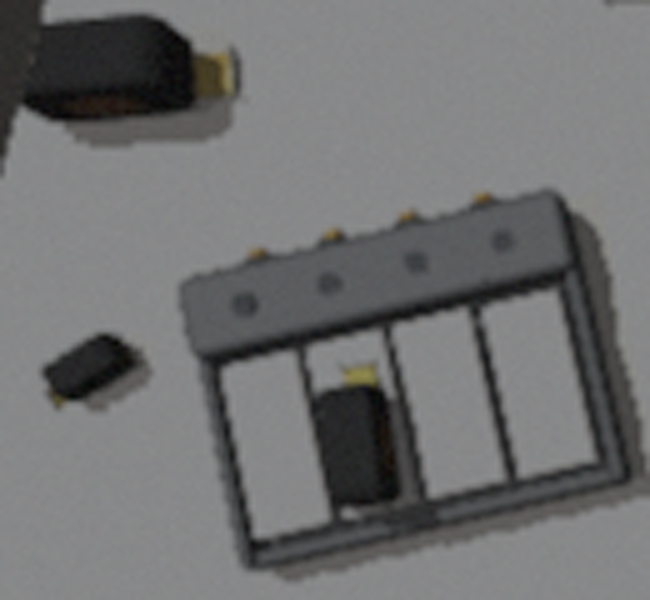

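View pics/crop_c.png

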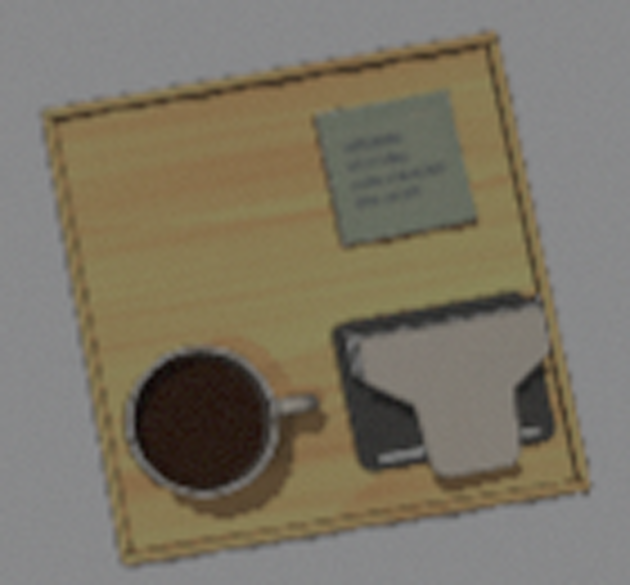

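The crops confirm the choice. A black case with a brown disc stands on the second key from the left, with its yellow tab pointing at the rear deck. The larger and smaller look-alikes stand off the selector. The free tray quarter is the far-left one, around top (350,200). Next I'll measure.

```bash
cat > h.py <<'E'
import json, numpy as np, cv2
class Cam:
    def __init__(s,n):
        d=json.load(open(f"{n}.json")); s.K=np.array([[d['fx'],0,d['cx']],[0,d['fy'],d['cy']],[0,0,1]]); s.D=np.array(d['D']); s.T=np.array(d['world_from_camera'])
    def ray(s,px):
        p=cv2.undistortPoints(np.array(px,float).reshape(-1,1,2),s.K,s.D).reshape(-1,2)
        return s.T[:3,3], np.c_[p[:,0],-p[:,1],-np.ones(len(p))]@s.T[:3,:3].T
    def plane(s,px,z):
        o,d=s.ray(px); return o+d*((z-o[2])/d[:,2])[:,None]
    def proj(s,P):
        P=np.atleast_2d(P); R=s.T[:3,:3]; c=(P-s.T[:3,3])@R; c=c*[1,-1,-1]
        return cv2.projectPoints(c.reshape(-1,1,3),np.zeros(3),np.zeros(3),s.K,s.D)[0].reshape(-1,2)
top=Cam("top"); scene=Cam("scene")
E
python3 - <<'E'
from h import *
np.set_printoptions(precision=4,suppress=True)
f=lambda l,s,ox,oy:[((x+.5)/s-.5+ox,(y+.5)/s-.5+oy) for x,y in l]
print("deck",top.plane(f([(183,283),(557,190),(577,270),(203,360)],5,145,150),.064))
print("deck scene",scene.plane(f([(230,165),(282,118),(575,315),(520,365)],5,165,125),.064))
t=top.plane(f([(43,112),(495,35),(590,490),(125,562)],4.5,310,160),.018); print("tray",t, t.mean(0), np.linalg.norm(np.diff(t,axis=0),axis=1))
# tray by mask
im=cv2.imread("pics/top0.png"); hsv=cv2.cvtColor(im,cv2.COLOR_BGR2HSV)
m=cv2.inRange(hsv,(8,70,60),(35,255,255)); m[:160]=0;m[290:]=0;m[:,:312]=0;m[:,445:]=0
m=cv2.morphologyEx(m,cv2.MORPH_CLOSE,np.ones((5,5)))
c=max(cv2.findContours(m,0,1)[0],key=cv2.contourArea); r=cv2.minAreaRect(c); print("tray rect",r); b=top.plane(cv2.boxPoints(r),.018); print(b,b.mean(0))
# tape mask
for n,cam,roi in (("top",top,(200,260,200,232)),("scene",scene,(158,200,192,228))):
    im=cv2.imread(f"pics/{n}0.png"); m=cv2.inRange(im.max(2),0,48).astype(np.uint8)
    z=np.zeros_like(m); y0,y1,x0,x1=roi; z[y0:y1,x0:x1]=m[y0:y1,x0:x1]
    cv2.imwrite(f"pics/m_{n}.png",cv2.resize(np.hstack([z[y0-10:y1+10,x0-10:x1+10], im.max(2)[y0-10:y1+10,x0-10:x1+10]]),None,fx=6,fy=6,interpolation=0))
E
```

```text
deck [[0.5542 0.2228 0.064 ]
 [0.5948 0.032  0.064 ]
 [0.5541 0.0227 0.064 ]
 [0.5148 0.2125 0.064 ]]
deck scene [[0.5196 0.2076 0.064 ]
 [0.5576 0.2208 0.064 ]
 [0.5969 0.0301 0.064 ]
 [0.5586 0.0203 0.064 ]]
tray [[ 0.6047 -0.1266  0.018 ]
 [ 0.6396 -0.3832  0.018 ]
 [ 0.3831 -0.419   0.018 ]
 [ 0.3493 -0.1632  0.018 ]] [ 0.4942 -0.273   0.018 ] [0.259 0.259 0.258]
tray rect ((379.77459716796875, 226.21498107910156), (103.71424102783203, 105.33854675292969), 80.04937744140625)
[[ 0.6054 -0.126   0.018 ]
 [ 0.6428 -0.3911  0.018 ]
 [ 0.3838 -0.4188  0.018 ]
 [ 0.3447 -0.1617  0.018 ]] [ 0.4942 -0.2744  0.018 ]
```

View pics/m_top.png

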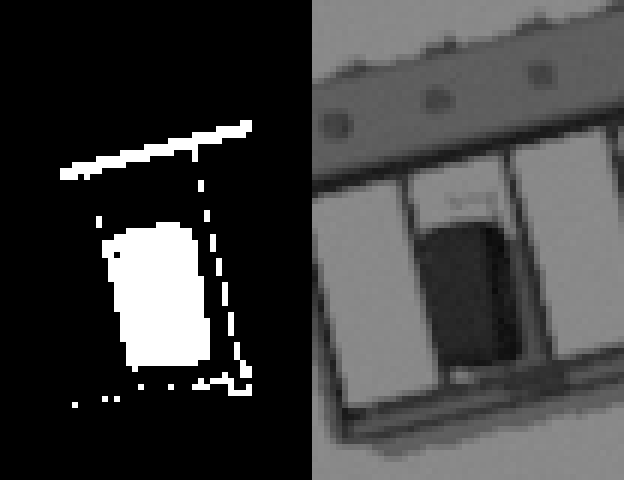

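View pics/m_scene.png

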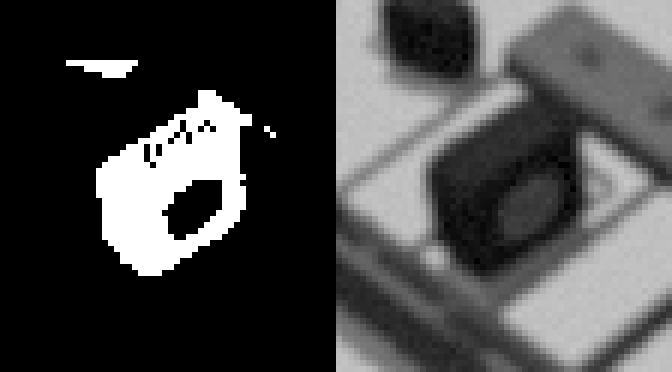

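```bash
cat > ov.py <<'E'
from h import *
def box(im,cam,c,yaw,dims,z0,col=(0,0,255),s=5,off=(0,0)):
    R=np.array([[np.cos(yaw),-np.sin(yaw)],[np.sin(yaw),np.cos(yaw)]])
    q=np.array([[-1,-1],[1,-1],[1,1],[-1,1]])*np.array(dims[:2])/2@R.T+c
    for z in (z0,z0+dims[2]):
        p=(cam.proj(np.c_[q,np.full(4,z)])-off+.5)*s
        cv2.polylines(im,[np.round(p).astype(int)],True,col if z>z0 else (0,200,0),1)
E
python3 - <<'E'
from ov import *
np.set_printoptions(precision=4,suppress=True)
print("tape",top.plane([((462-312)/6+190,190+295/6.)],.116))
e=lambda x,y:((x-312)/6+190,190+y/6.)
L=top.plane([e(417,250),e(438,355)],.116); print(L, np.degrees(np.arctan2(*(L[0]-L[1])[[1,0]])))
c0=np.array([.4937,.1079]);ya=np.radians(11.9);R=np.array([[np.cos(ya),-np.sin(ya)],[np.sin(ya),np.cos(ya)]])
tc=top.plane([((462-312)/6+190,190+295/6.)],.116)[0,:2]
print("in sel frame",R.T@(tc-c0))
for n,cam,roi in (("top",top,(150,270,145,275)),("scene",scene,(125,245,165,295))):
    y0,y1,x0,x1=roi
    im=cv2.resize(cv2.imread(f"pics/{n}0.png")[y0:y1,x0:x1],None,fx=5,fy=5,interpolation=2)
    box(im,cam,tc,ya,(.058,.026,.056),.06,off=(x0,y0))
    box(im,cam,c0+R@[.01,0],ya,(.15,.2,.064),0,off=(x0,y0))
    for k in (-67.5,-22.5,22.5,67.5): box(im,cam,c0+R@[-.003,k/1000],ya,(.09,.041,.01),.05,off=(x0,y0),col=(255,0,0))
    cv2.imwrite(f"pics/ov_{n}.png",im)
E
```

```text
tape [[0.4657 0.126  0.116 ]]
[[0.484  0.144  0.116 ]
 [0.4423 0.1358 0.116 ]] 11.11536123764968
in sel frame [-0.0237  0.0235]
```

View pics/ov_top.png

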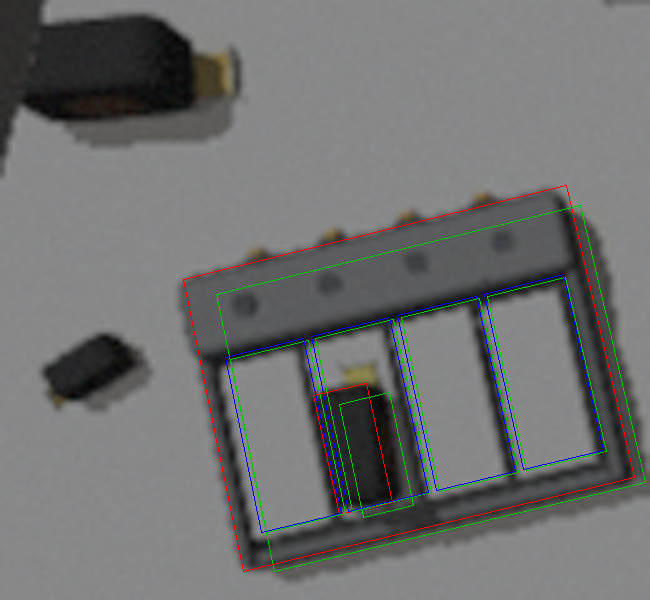

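View pics/ov_scene.png

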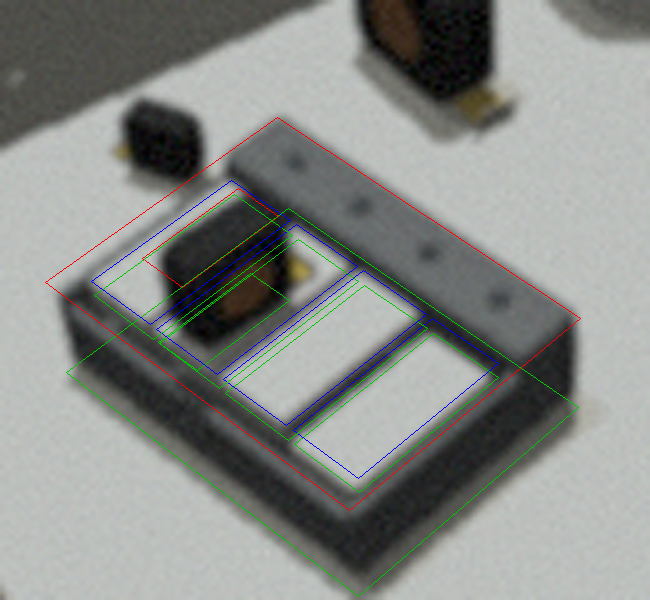

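```bash
python3 - <<'E'
from ov import *
from scipy.optimize import least_squares
np.set_printoptions(precision=4,suppress=True)
S=cv2.imread("pics/scene0.png");T=cv2.imread("pics/top0.png")
def cen(im,roi,lo,hi):
    y0,y1,x0,x1=roi; h=cv2.cvtColor(im[y0:y1,x0:x1],cv2.COLOR_BGR2HSV)
    m=cv2.inRange(h,lo,hi); v,u=np.nonzero(m); print(len(u),(u.min()+x0,u.max()+x0,v.min()+y0,v.max()+y0)); return (u.mean()+x0,v.mean()+y0)
def tri(a,b):
    A=[];B=[]
    for cam,p in((scene,a),(top,b)):
        o,d=cam.ray([p]);d=d[0]/np.linalg.norm(d[0]);M=np.eye(3)-np.outer(d,d);A.append(M);B.append(M@o)
    P=np.linalg.solve(sum(A),sum(B)); print(P,"res px",scene.proj(P)[0]-a,top.proj(P)[0]-b); return P
ts=cen(S,(170,188,220,232),(18,100,60),(35,255,255));tt=cen(T,(220,230,208,224),(18,90,60),(35,255,255));print(ts,tt);tri(ts,tt)
ds=cen(S,(170,195,203,224),(3,80,20),(17,255,255));dt=cen(T,(225,250,215,226),(0,80,20),(17,255,255));print(ds,dt);tri(ds,dt)
# deck screw holes, deck corner for calibration disagreement
f=lambda x,y,ox,oy:(x/5.+ox,y/5.+oy)
for a,b in (((297,162),(245,304)),((362,207),(330,283)),((430,252),(416,263)),((500,300),(503,241))): tri(f(*a,165,125),f(*b,145,150))
# black centroid
for n,cam,roi in (("top",top,(200,260,200,232)),("scene",scene,(158,200,192,228))): pass
E
```

```text
13 (np.int64(222), np.int64(226), np.int64(176), np.int64(180))
16 (np.int64(214), np.int64(219), np.int64(224), np.int64(226))
(np.float64(223.76923076923077), np.float64(178.15384615384616)) (np.float64(216.8125), np.float64(224.9375))
[0.5059 0.1305 0.0659] res px [-1.0082  0.0772] [ 0.4468 -0.835 ]
89 (np.int64(204), np.int64(219), np.int64(175), np.int64(189))
10 (np.int64(221), np.int64(223), np.int64(235), np.int64(244))
(np.float64(213.56179775280899), np.float64(181.8876404494382)) (np.float64(222.1), np.float64(239.0))
[0.4693 0.1122 0.0925] res px [-1.2037  0.086 ] [ 0.5187 -0.9897]
[0.5436 0.1881 0.066 ] res px [-1.1611  0.0834] [ 0.5378 -0.9862]
[0.5529 0.1449 0.0649] res px [-1.155   0.0926] [ 0.5327 -0.9659]
[0.5617 0.1008 0.0658] res px [-1.3179  0.114 ] [ 0.6078 -1.0828]
[0.5712 0.057  0.0652] res px [-1.2282  0.1154] [ 0.566  -0.9913]
```

```bash
cat > go.py <<'E'
import sys; from plant import status; import numpy as np
from scipy.spatial.transform import Rotation as Ro
# usage: go.py x y z yawdeg (direction of tool y minus 90)
x,y,z,yaw=map(float,sys.argv[1:5]); o=status.get_obs(); R=Ro.from_rotvec(o['orientation']).as_matrix()
a=np.radians(yaw); Y=np.array([-np.sin(a),np.cos(a),0]); Z=np.array([0,0,-1.]); G=np.c_[np.cross(Y,Z),Y,Z]
d=np.array([x,y,z])-o['tcp_pos']
print("t",o['time'],"tcp",np.round(o['tcp_pos'],4),"F",np.round(o['force'],1),"open",round(o['opening'],4))
print("turn tool deg",np.round(np.degrees(Ro.from_matrix(R.T@G).as_rotvec()),2),"shift now mm",np.round(R.T@d*1000,1),"shift after turn",np.round(G.T@d*1000,1))
print("q",np.round(o['joint_positions'],2))
E
python3 go.py .467 .1248 .187 11.5
```

```text
t 0.1 tcp [0.1803 0.5979 0.1868] F [-0.5 -0.5 -0.6] open 0.0881
turn tool deg [-8.000e-02 -1.000e-02 -2.827e+01] shift now mm [-4.111e+02 -3.702e+02  4.000e-01] shift after turn [-1.866e+02 -5.208e+02 -2.000e-01]
q [-1.35  0.41 -0.01  1.6   0.01  1.13 -0.08]
```

Emit:
carry_out([
  [[0, 0, 0, 0, 0, -7, 1], [0, 0, 0, 0, 0, -7, 1], [0, 0, 0, 0, 0, -7, 1], [0, 0, 0, 0, 0, -7, 1], [-10, -28, 0, 0, 0, 0, 1], [-10, -28, 0, 0, 0, 0, 1], [-10, -28, 0, 0, 0, 0, 1], [-10, -28, 0, 0, 0, 0, 1], [-10, -28, 0, 0, 0, 0, 1], [-10, -28, 0, 0, 0, 0, 1], [-10, -28, 0, 0, 0, 0, 1], [-10, -28, 0, 0, 0, 0, 1], [-10, -28, 0, 0, 0, 0, 1], [-10, -28, 0, 0, 0, 0, 1], [-10, -28, 0, 0, 0, 0, 1], [-10, -28, 0, 0, 0, 0, 1], [-10, -28, 0, 0, 0, 0, 1]],
])

```text
time: 1.52
tcp_pos: [0.3857, 0.257, 0.1804]
orientation: [0.356, -3.111, 0.015]
force: [0.5, -0.4, -0.5]
opening: 0.0879
```

```bash
python3 go.py .467 .1248 .187 11.5
```

```text
t 1.5167 tcp [0.3857 0.257  0.1804] F [ 0.5 -0.4 -0.5] open 0.0879
turn tool deg [-0.49 -0.63  1.54] shift now mm [ -49.3 -147.2   -5.9] shift after turn [ -53.3 -145.8   -6.6]
q [-0.75  0.15  0.06  1.97 -0.01  1.03  1.11]
```

Emit:
carry_out([
  [[-10, -26, -2, -0.3, -0.3, 0.8, 1], [-10, -26, -2, -0.2, -0.3, 0.8, 1], [-10, -26, -2, 0, 0, 0, 1], [-10, -26, -2, 0, 0, 0, 1], [-8, -25, -1, 0, 0, 0, 1], [-4, -12, -1, 0, 0, 0, 1], [0, 0, 0, 0, 0, 0, 1]],
])

```text
time: 2.1
tcp_pos: [0.4698, 0.1151, 0.19]
orientation: [0.297, -3.126, 0.004]
force: [0.3, 0.3, -0.1]
opening: 0.0877
```

```bash
python3 go.py .467 .1248 .187 11.5
```

```text
t 2.1 tcp [0.4698 0.1151 0.19  ] F [ 0.3  0.3 -0.1] open 0.0877
turn tool deg [-0.14 -0.08 -0.65] shift now mm [ 1. 10.  3.] shift after turn [ 0.8 10.   3. ]
q [-0.52  0.16  0.21  1.94 -0.04  1.05  1.46]
```

Emit:
carry_out([
  [[1, 10, 3, 0, 0, -0.6, 1], [0, 0, 20, 0, 0, 0, 1], [0, 0, 20, 0, 0, 0, 1], [0, 0, 15, 0, 0, 0, 1], [0, 0, 0, 0, 0, 0, 1]],
])

```text
time: 2.52
tcp_pos: [0.4639, 0.1323, 0.1293]
orientation: [0.322, -3.124, -0.001]
force: [0.4, -0.8, -0.4]
opening: 0.0877
```

```bash
python3 go.py .467 .1248 .13 11.5; python3 - <<'E'
from plant import imaging
import cv2
a=imaging.camera("scene")["frame"][90:245,150:310];cv2.imwrite("pics/s1.png",cv2.resize(a,None,fx=3.75,fy=3.75,interpolation=2))
E
```

```text
t 2.5167 tcp [0.4639 0.1323 0.1293] F [ 0.4 -0.8 -0.4] open 0.0877
turn tool deg [ 0.05 -0.05  0.28] shift now mm [-1.5 -8.  -0.7] shift after turn [-1.6 -8.  -0.7]
q [-0.53  0.23  0.18  2.01 -0.06  0.9   1.46]
```

View pics/s1.png

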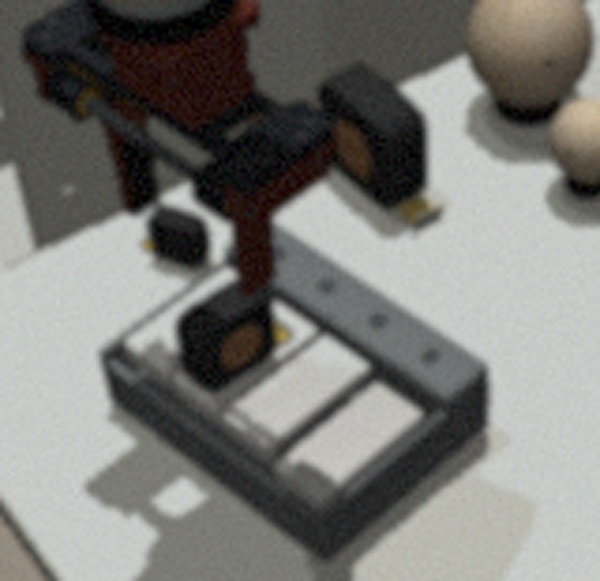

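Emit:
carry_out([
  [[-1.5, -8, 0, 0, 0, 0, 1], [0, 0, 0, 0, 0, 0, 1], [0, 0, 0, 0, 0, 0, 1], [0, 0, 0, 0, 0, 0, 1]],
])

```text
time: 2.9
tcp_pos: [0.4677, 0.1281, 0.1327]
orientation: [-0.33, 3.123, 0.004]
force: [-0.5, -0.8, 0.4]
opening: 0.0877
```

```bash
python3 go.py .467 .1248 .079 11.5
```

```text
t 2.9 tcp [0.4677 0.1281 0.1327] F [-0.5 -0.8  0.4] open 0.0877
turn tool deg [0.14 0.11 0.58] shift now mm [ 1.5 -3.2 53.7] shift after turn [ 1.3 -3.1 53.7]
q [-0.53  0.23  0.19  2.   -0.06  0.91  1.47]
```

Emit:
carry_out([
  [[1, -3, 12, 0, 0, 0.5, 1], [0, 0, 14, 0, 0, 0, 1], [0, 0, 14, 0, 0, 0, 1], [0, 0, 10, 0, 0, 0, 1], [0, 0, 0, 0, 0, 0, 1], [0, 0, 0, 0, 0, 0, 1]],
])

```text
time: 3.4
tcp_pos: [0.471, 0.1265, 0.0853]
orientation: [-0.314, 3.116, 0.009]
force: [0.6, 0.4, 0.0]
opening: 0.0874
```

```bash
python3 go.py .467 .1248 .079 11.5
```

```text
t 3.4 tcp [0.471  0.1265 0.0853] F [0.6 0.4 0. ] open 0.0874
turn tool deg [ 0.28  0.61 -0.  ] shift now mm [ 4.3 -0.9  6.3] shift after turn [ 4.2 -0.8  6.3]
q [-0.51  0.3   0.18  2.05 -0.08  0.79  1.49]
```

Emit:
carry_out([
  [[4, -1, 6, 0.3, 0.6, 0, 1], [0, 0, 0, 0, 0, 0, 1], [0, 0, 0, 0, 0, 0, 1]],
])

```text
time: 3.65
tcp_pos: [0.4679, 0.1249, 0.0803]
orientation: [-0.314, 3.125, -0.001]
force: [-0.2, 0.3, 0.1]
opening: 0.0875
```

```bash
python3 go.py .467 .1248 .079 11.5; python3 - <<'E'
from plant import imaging
import cv2
a=imaging.camera("scene")["frame"][110:230,160:290];cv2.imwrite("pics/s2.png",cv2.resize(a,None,fx=4,fy=4,interpolation=2))
a=imaging.camera("top")["frame"][150:270,145:275];cv2.imwrite("pics/t2.png",cv2.resize(a,None,fx=4,fy=4,interpolation=2))
E
```

```text
t 3.65 tcp [0.4679 0.1249 0.0803] F [-0.2  0.3  0.1] open 0.0875
turn tool deg [-0.03  0.07 -0.01] shift now mm [0.9 0.1 1.3] shift after turn [0.9 0.1 1.3]
q [-0.51  0.3   0.18  2.06 -0.08  0.79  1.49]
```

View pics/s2.png

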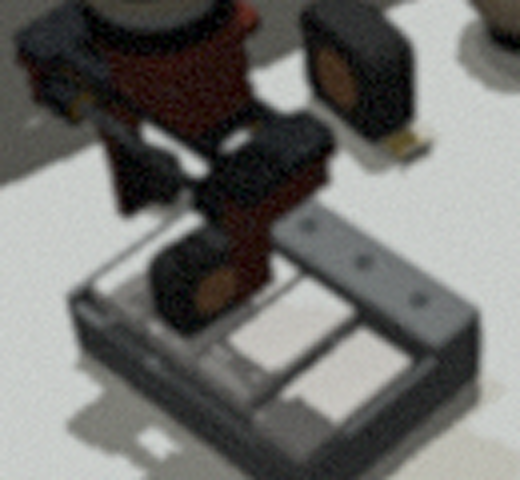

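View pics/t2.png

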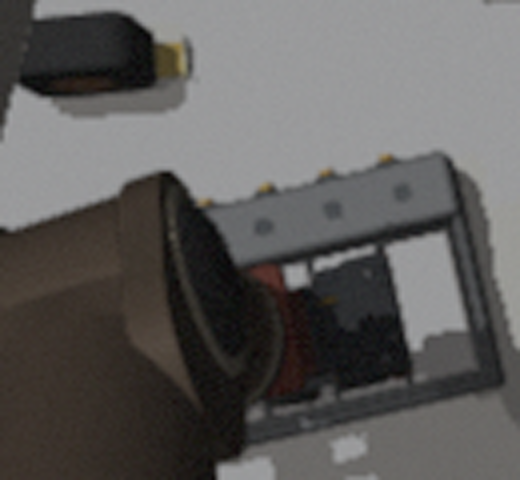

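The scene view shows one finger at (250,265) beside the tape's right flank, well clear of it. The jaws straddle the case, so I'll close with a moderate grip.

Emit:
carry_out([
  [[0, 0, 0, 0, 0, 0, 0.6], [0, 0, 0, 0, 0, 0, 0.5], [0, 0, 0, 0, 0, 0, 0.42], [0, 0, 0, 0, 0, 0, 0.36], [0, 0, 0, 0, 0, 0, 0.2], [0, 0, 0, 0, 0, 0, 0.2], [0, 0, 0, 0, 0, 0, 0.2], [0, 0, 0, 0, 0, 0, 0.2]],
], force=15)

```text
time: 4.42
tcp_pos: [0.4685, 0.1252, 0.0812]
orientation: [-0.314, 3.123, 0.0]
force: [-0.8, -0.2, 1.1]
opening: 0.0381
```

```bash
python3 go.py .467 .1248 .079 11.5
```

```text
t 4.4167 tcp [0.4685 0.1252 0.0812] F [-0.8 -0.2  1.1] open 0.0381
turn tool deg [ 0.    0.17 -0.01] shift now mm [ 1.5 -0.1  2.2] shift after turn [ 1.5 -0.1  2.2]
q [-0.51  0.3   0.18  2.06 -0.08  0.79  1.49]
```

Emit:
carry_out([
  [[0, 0, 1, 0, 0, 0, 0.2], [0, 0, 0, 0, 0, 0, 0.2], [0, 0, 0, 0, 0, 0, 0.2], [0, 0, 0, 0, 0, 0, 0.2], [0, 0, 0, 0, 0, 0, 0.2], [0, 0, 0, 0, 0, 0, 0.2]],
])

```text
time: 4.92
tcp_pos: [0.4684, 0.1253, 0.0801]
orientation: [-0.315, 3.123, 0.001]
force: [0.3, 0.9, 0.1]
opening: 0.0253
```

```bash
python3 go.py .467 .1248 .079 11.5
```

```text
t 4.9167 tcp [0.4684 0.1253 0.0801] F [0.3 0.9 0.1] open 0.0253
turn tool deg [0.   0.16 0.  ] shift now mm [ 1.5 -0.2  1.1] shift after turn [ 1.5 -0.2  1.1]
q [-0.51  0.3   0.18  2.06 -0.08  0.78  1.49]
```

Opening is 25.3 mm, so the jaws hold the 26 mm case. Lifting.

Emit:
carry_out([
  [[0, 0, -5, 0, 0, 0, 0.2], [0, 0, -10, 0, 0, 0, 0.2], [0, 0, -20, 0, 0, 0, 0.2], [0, 0, -20, 0, 0, 0, 0.2], [0, 0, -20, 0, 0, 0, 0.2], [0, 0, -20, 0, 0, 0, 0.2], [0, 0, -10, 0, 0, 0, 0.2], [0, 0, 0, 0, 0, 0, 0.2], [0, 0, 0, 0, 0, 0, 0.2]],
], force=20)

```text
time: 5.67
tcp_pos: [0.4678, 0.1243, 0.1952]
orientation: [-0.312, 3.122, 0.0]
force: [-0.5, -0.4, 0.1]
opening: 0.0175
```

```bash
python3 go.py .545 -.204 .185 9; python3 - <<'E'
from plant import imaging
import cv2
a=imaging.camera("scene")["frame"][70:240,150:310];cv2.imwrite("pics/s3.png",cv2.resize(a,None,fx=3.5,fy=3.5,interpolation=2))
a=imaging.camera("top")["frame"][160:290,310:450];cv2.imwrite("pics/t3.png",cv2.resize(a,None,fx=4,fy=4,interpolation=2))
E
```

```text
t 5.6667 tcp [0.4678 0.1243 0.1952] F [-0.5 -0.4  0.1] open 0.0175
turn tool deg [-0.01  0.22  2.43] shift now mm [ -10.6 -337.1   10.3] shift after turn [ -24.9 -336.4   10.2]
q [-0.54  0.16  0.2   1.93 -0.03  1.05  1.45]
```

View pics/s3.png

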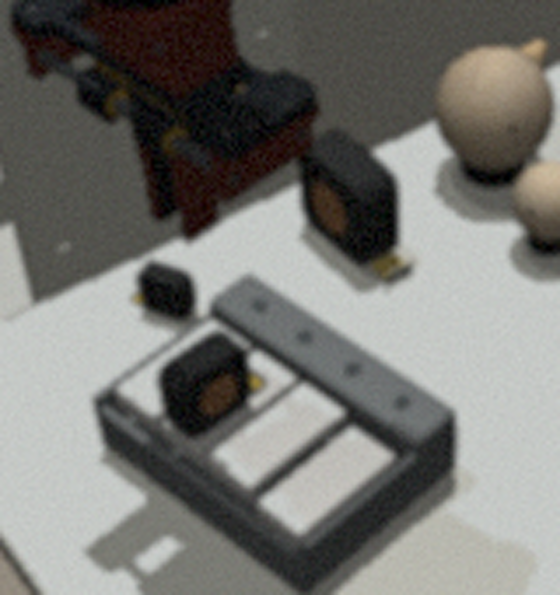

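The grip missed. The tape is still on the key, at s3 (205,385), and the fingers are closing on nothing, probably because I lifted before the grip force had built up. I'll check whether it shifted.

```bash
python3 - <<'E'
from plant import imaging,status
import cv2,numpy as np
print(status.get_obs()['opening'])
a=imaging.camera("scene")["frame"];b=cv2.imread("pics/scene0.png")
c=[cv2.resize(i[150:245,165:240],None,fx=5,fy=5,interpolation=2) for i in (b,a)]
cv2.imwrite("pics/cmp.png",np.hstack(c))
E
```

```text
0.0176613364108514
```

View pics/cmp.png

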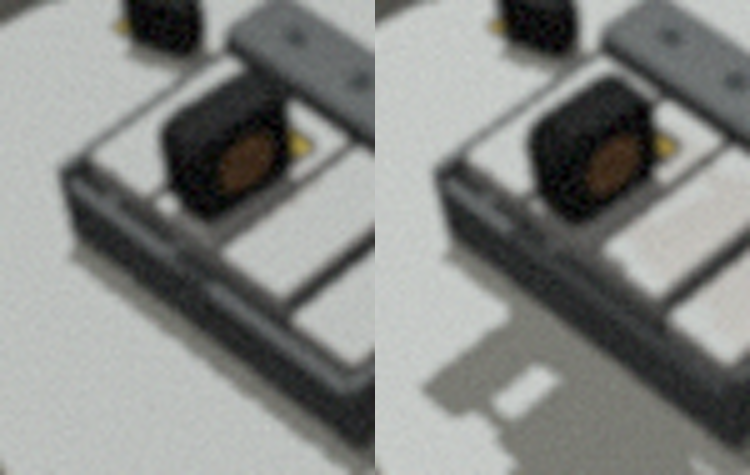

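```bash
python3 - <<'E'
from ov import *
from plant import imaging
np.set_printoptions(precision=4,suppress=True)
a=imaging.camera("scene")["frame"];b=cv2.imread("pics/scene0.png")
def cen(im,roi,lo,hi):
    y0,y1,x0,x1=roi; h=cv2.cvtColor(im[y0:y1,x0:x1],cv2.COLOR_BGR2HSV)
    m=cv2.inRange(h,lo,hi); v,u=np.nonzero(m); print(len(u)); return (u.mean()+x0,v.mean()+y0)
for im in(b,a):
    t=cen(im,(168,188,216,232),(18,100,60),(35,255,255)); d=cen(im,(170,196,200,224),(3,80,20),(17,255,255))
    print(t,d,scene.plane([t],.066),scene.plane([d],.0925))
    m=cv2.inRange(im.max(2),0,62);z=np.zeros_like(m);z[158:200,192:228]=m[158:200,192:228]
E
```

```text
14
89
(np.float64(223.28571428571428), np.float64(178.35714285714286)) (np.float64(213.56179775280899), np.float64(181.8876404494382)) [[0.5067 0.1294 0.066 ]] [[0.4717 0.1108 0.0925]]
11
90
(np.float64(222.1818181818182), np.float64(178.8181818181818)) (np.float64(211.9777777777778), np.float64(182.7)) [[0.5038 0.1297 0.066 ]] [[0.4675 0.1108 0.0925]]
```

The tape slid about 3.5 mm towards the robot and is still upright. I'll regrasp at (.464, .125), a little lower, and wait until the fingers stall.

Emit:
carry_out([
  [[0, 0, 0, 0, 0, 0, 1], [0, 0, 0, 0, 0, 0, 1], [0, 0, 0, 0, 0, 0, 1], [0, 0, 0, 0, 0, 0, 1], [0, 0, 0, 0, 0, 0, 1], [0, 0, 0, 0, 0, 0, 1], [0, 0, 0, 0, 0, 0, 1], [0, 0, 0, 0, 0, 0, 1], [0, 0, 0, 0, 0, 0, 1], [0, 0, 0, 0, 0, 0, 1]],
])

```text
time: 6.7
tcp_pos: [0.4652, 0.1234, 0.1904]
orientation: [0.312, -3.121, 0.005]
force: [1.1, 0.8, -0.1]
opening: 0.0808
```

```bash
python3 go.py .4635 .1248 .073 11.5
```

```text
t 6.7 tcp [0.4652 0.1234 0.1904] F [ 1.1  0.8 -0.1] open 0.0808
turn tool deg [-0.14 -0.31 -0.07] shift now mm [  0.7   2.  117.4] shift after turn [  1.4   1.7 117.4]
q [-0.54  0.16  0.2   1.94 -0.03  1.05  1.45]
```

Emit:
carry_out([
  [[1, 2, 15, 0, -0.3, 0, 0.8], [0, 0, 20, 0, 0, 0, 0.8], [0, 0, 20, 0, 0, 0, 0.8], [0, 0, 20, 0, 0, 0, 0.8], [0, 0, 15, 0, 0, 0, 0.8], [0, 0, 10, 0, 0, 0, 0.8], [0, 0, 0, 0, 0, 0, 0.8], [0, 0, 0, 0, 0, 0, 0.8]],
])

```text
time: 7.37
tcp_pos: [0.4659, 0.1258, 0.0882]
orientation: [-0.312, 3.121, -0.001]
force: [0.1, -0.4, -0.1]
opening: 0.0702
```

```bash
python3 go.py .4635 .1248 .073 11.5
```

```text
t 7.3667 tcp [0.4659 0.1258 0.0882] F [ 0.1 -0.4 -0.1] open 0.0702
turn tool deg [-0.08  0.3  -0.07] shift now mm [ 2.6 -0.5 15.2] shift after turn [ 2.5 -0.5 15.2]
q [-0.52  0.29  0.18  2.06 -0.07  0.8   1.48]
```

Emit:
carry_out([
  [[2.5, -0.5, 8, 0, 0.3, 0, 0.7], [0, 0, 7, 0, 0, 0, 0.6], [0, 0, 0, 0, 0, 0, 0.5], [0, 0, 0, 0, 0, 0, 0.45]],
], force=30)

```text
time: 7.7
tcp_pos: [0.4647, 0.1252, 0.0738]
orientation: [-0.313, 3.123, -0.001]
force: [0.1, -0.7, 0.3]
opening: 0.0466
```

```bash
python3 go.py .4635 .1248 .073 11.5
```

```text
t 7.7 tcp [0.4647 0.1252 0.0738] F [ 0.1 -0.7  0.3] open 0.0466
turn tool deg [-0.04  0.15 -0.07] shift now mm [ 1.3 -0.2  0.8] shift after turn [ 1.3 -0.2  0.8]
q [-0.52  0.31  0.18  2.07 -0.08  0.77  1.48]
```

Emit:
carry_out([
  [[0, 0, 0, 0, 0, 0, 0], [0, 0, 0, 0, 0, 0, 0], [0, 0, 0, 0, 0, 0, 0], [0, 0, 0, 0, 0, 0, 0], [0, 0, 0, 0, 0, 0, 0], [0, 0, 0, 0, 0, 0, 0], [0, 0, 0, 0, 0, 0, 0], [0, 0, 0, 0, 0, 0, 0], [0, 0, 0, 0, 0, 0, 0], [0, 0, 0, 0, 0, 0, 0]],
])

```text
time: 8.53
tcp_pos: [0.4649, 0.1254, 0.0746]
orientation: [-0.313, 3.122, 0.0]
force: [0.1, 0.6, -0.6]
opening: 0.0259
```

```bash
python3 go.py .4635 .1248 .073 11.5; python3 - <<'E'
from plant import imaging
import cv2
a=imaging.camera("scene")["frame"][110:230,160:290];cv2.imwrite("pics/s4.png",cv2.resize(a,None,fx=4,fy=4,interpolation=2))
E
```

```text
t 8.5333 tcp [0.4649 0.1254 0.0746] F [ 0.1  0.6 -0.6] open 0.0259
turn tool deg [-0.02  0.2  -0.06] shift now mm [ 1.5 -0.3  1.6] shift after turn [ 1.5 -0.3  1.6]
q [-0.52  0.31  0.18  2.07 -0.08  0.77  1.48]
```

View pics/s4.png

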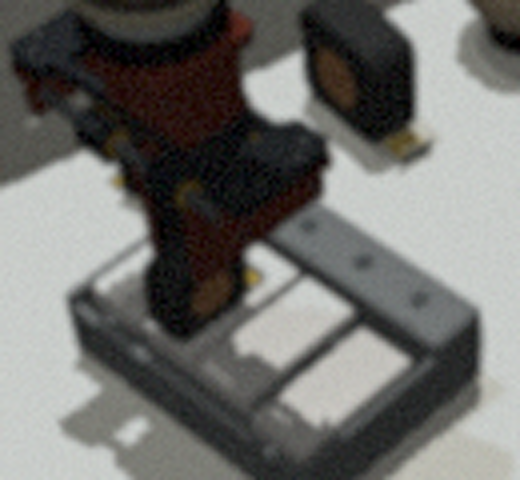

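The finger now covers the flank above the disc at (210,250), and the opening of 25.9 mm has stalled. I'll make a short test lift.

Emit:
carry_out([
  [[0, 0, 0, 0, 0, 0, 0], [0, 0, 0, 0, 0, 0, 0], [0, 0, -4, 0, 0, 0, 0], [0, 0, -6, 0, 0, 0, 0], [0, 0, -8, 0, 0, 0, 0], [0, 0, -8, 0, 0, 0, 0], [0, 0, 0, 0, 0, 0, 0]],
])

```text
time: 9.17
tcp_pos: [0.4646, 0.1252, 0.1032]
orientation: [-0.312, 3.123, -0.0]
force: [-0.0, -0.1, -1.3]
opening: 0.0255
```

```bash
python3 go.py .4635 .1248 .073 11.5; python3 - <<'E'
from plant import imaging
import cv2
a=imaging.camera("scene")["frame"][110:230,160:290];cv2.imwrite("pics/s5.png",cv2.resize(a,None,fx=4,fy=4,interpolation=2))
E
```

```text
t 9.1667 tcp [0.4646 0.1252 0.1032] F [-0.  -0.1 -1.3] open 0.0255
turn tool deg [-0.03  0.16 -0.08] shift now mm [ 1.3 -0.1 30.2] shift after turn [ 1.2 -0.1 30.2]
q [-0.52  0.26  0.19  2.04 -0.06  0.84  1.47]
```

View pics/s5.png

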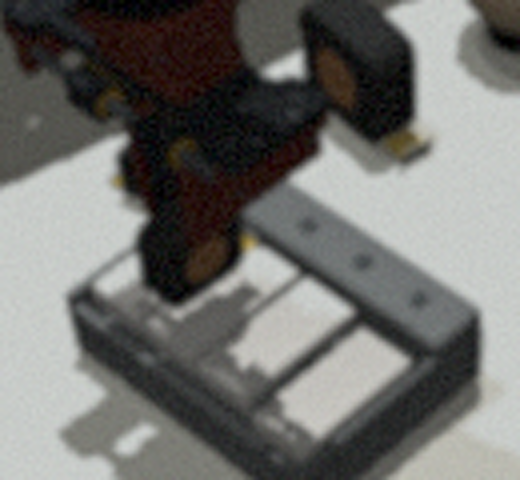

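The tape is in the grip (1.3 N of weight) and clear of the key. Raising, then moving over to the tray.

Emit:
carry_out([
  [[0, 0, -20, 0, 0, 0, 0], [0, 0, -20, 0, 0, 0, 0], [0, 0, -20, 0, 0, 0, 0], [0, 0, -15, 0, 0, 0, 0], [-1, -20, 0, 0, 0, 0.4, 0], [-1, -25, 0, 0, 0, 0.4, 0], [-1, -25, 0, 0, 0, 0.4, 0], [-1, -25, 0, 0, 0, 0.4, 0], [-1, -25, 0, 0, 0, 0.4, 0], [-1, -25, 0, 0, 0, 0.4, 0], [-1, -25, 0, 0, 0, 0, 0], [-1, -25, 0, 0, 0, 0, 0], [-1, -25, 0, 0, 0, 0, 0], [-1, -25, 0, 0, 0, 0, 0], [-1, -20, 0, 0, 0, 0, 0], [0, 0, 0, 0, 0, 0, 0], [0, 0, 0, 0, 0, 0, 0]],
])

```text
time: 10.63
tcp_pos: [0.5212, -0.1443, 0.1819]
orientation: [-0.253, 3.126, 0.001]
force: [-0.4, 0.9, -1.8]
opening: 0.0258
```

```bash
python3 go.py .545 -.204 .15 8.5; python3 - <<'E'
from ov import *
from plant import imaging
np.set_printoptions(precision=4,suppress=True)
# tray corners, scene view, from the first picture
im=cv2.imread("pics/scene0.png"); hsv=cv2.cvtColor(im,cv2.COLOR_BGR2HSV)
m=cv2.inRange(hsv,(8,90,80),(30,255,255)); m[:240]=0; m[:,:235]=0; m[:,430:]=0
m=cv2.morphologyEx(m,cv2.MORPH_OPEN,np.ones((3,3)));c=max(cv2.findContours(m,0,1)[0],key=cv2.contourArea)
h=cv2.convexHull(c).reshape(-1,2)
ex=[h[h[:,0].argmin()],h[h[:,1].argmin()],h[h[:,0].argmax()],h[h[:,1].argmax()]]
p=scene.plane(ex,.018); print(ex,p,p.mean(0))
E
```

```text
t 10.6333 tcp [ 0.5212 -0.1443  0.1819] F [-0.4  0.9 -1.8] open 0.0258
turn tool deg [0.01 0.29 0.76] shift now mm [-13.7 -62.8  31.9] shift after turn [-14.7 -62.6  31.9]
q [-0.13  0.28  0.39  1.83 -0.12  1.05  2.03]
[array([240, 319], dtype=int32), array([327, 244], dtype=int32), array([421, 318], dtype=int32), array([337, 413], dtype=int32)] [[ 0.3505 -0.1716  0.018 ]
 [ 0.6068 -0.1339  0.018 ]
 [ 0.642  -0.3832  0.018 ]
 [ 0.3874 -0.4226  0.018 ]] [ 0.4967 -0.2778  0.018 ]
```

Emit:
carry_out([
  [[-5, -20, 0, 0, 0.3, 0.7, 0], [-5, -20, 0, 0, 0, 0, 0], [-4, -18, 0, 0, 0, 0, 0], [0, 0, 0, 0, 0, 0, 0], [0, 0, 0, 0, 0, 0, 0], [0, 0, 0, 0, 0, 0, 0]],
])

```text
time: 11.13
tcp_pos: [0.5441, -0.1943, 0.1807]
orientation: [0.243, -3.13, -0.007]
force: [-0.3, 0.2, -1.1]
opening: 0.0257
```

```bash
python3 go.py .545 -.205 .06 8.5; python3 - <<'E'
from plant import imaging
import cv2
a=imaging.camera("scene")["frame"][170:420,190:470];cv2.imwrite("pics/s6.png",cv2.resize(a,None,fx=2.3,fy=2.3,interpolation=2))
E
```

```text
t 11.1333 tcp [ 0.5441 -0.1943  0.1807] F [-0.3  0.2 -1.1] open 0.0257
turn tool deg [ 0.26 -0.12  0.4 ] shift now mm [  0.5 -11.2 120.6] shift after turn [  0.7 -10.7 120.7]
q [-0.05  0.35  0.4   1.74 -0.16  1.09  2.13]
```

View pics/s6.png

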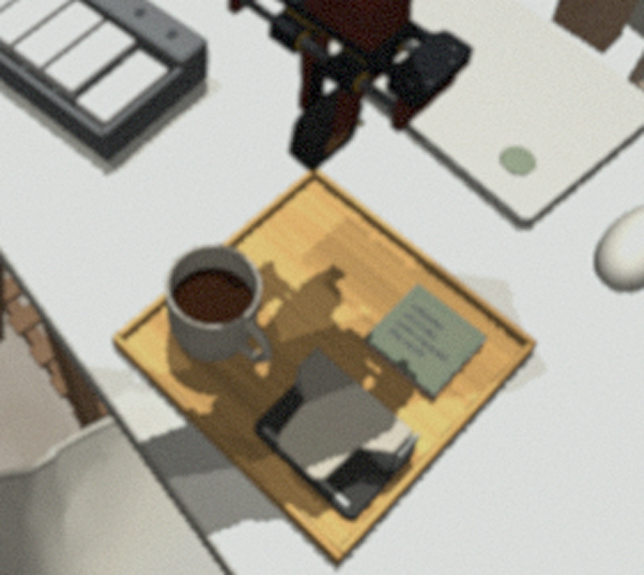

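The tape is held upright above the free quarter, with the mug, punch and notes undisturbed. Lowering.

Emit:
carry_out([
  [[0.5, -11, 0, 0.2, 0, 0.4, 0], [0, 0, 15, 0, 0, 0, 0], [0, 0, 22, 0, 0, 0, 0], [0, 0, 22, 0, 0, 0, 0], [0, 0, 22, 0, 0, 0, 0], [0, 0, 18, 0, 0, 0, 0], [0, 0, 0, 0, 0, 0, 0], [0, 0, 0, 0, 0, 0, 0]],
])

```text
time: 11.85
tcp_pos: [0.5472, -0.2022, 0.0808]
orientation: [-0.242, 3.129, 0.001]
force: [-0.1, 0.3, -0.8]
opening: 0.0256
```

```bash
python3 go.py .545 -.205 .0206 8.5
```

```text
t 11.85 tcp [ 0.5472 -0.2022  0.0808] F [-0.1  0.3 -0.8] open 0.0256
turn tool deg [0.03 0.21 0.35] shift now mm [ 2.8 -2.5 60.2] shift after turn [ 2.6 -2.5 60.2]
q [-0.    0.47  0.37  1.83 -0.22  0.88  2.19]
```

Emit:
carry_out([
  [[2, -2.5, 12, 0, 0.2, 0.3, 0], [0, 0, 14, 0, 0, 0, 0], [0, 0, 12, 0, 0, 0, 0], [0, 0, 8, 0, 0, 0, 0], [0, 0, 0, 0, 0, 0, 0], [0, 0, 0, 0, 0, 0, 0]],
])

```text
time: 12.35
tcp_pos: [0.5486, -0.2064, 0.0358]
orientation: [-0.233, 3.127, -0.003]
force: [0.0, 0.3, -1.7]
opening: 0.0258
```

```bash
python3 go.py .545 -.205 .0206 8.5; python3 - <<'E'
from plant import imaging
import cv2
a=imaging.camera("scene")["frame"][170:420,190:470];cv2.imwrite("pics/s7.png",cv2.resize(a,None,fx=2.3,fy=2.3,interpolation=2))
E
```

```text
t 12.35 tcp [ 0.5486 -0.2064  0.0358] F [ 0.   0.3 -1.7] open 0.0258
turn tool deg [-0.13  0.34  0.03] shift now mm [ 3.4  1.9 15.2] shift after turn [ 3.3  1.9 15.2]
q [ 0.02  0.53  0.35  1.86 -0.25  0.79  2.22]
```

View pics/s7.png

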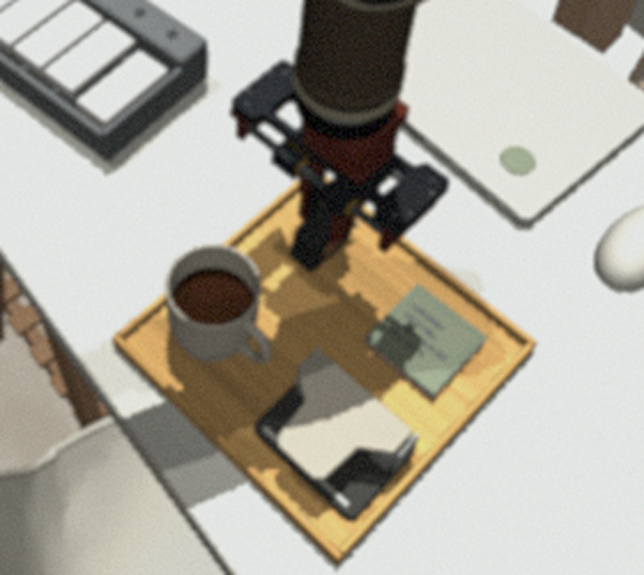

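Emit:
carry_out([
  [[1, 0, 5, -0.1, 0.3, 0, 0], [0, 0, 4, 0, 0, 0, 0], [0, 0, 2, 0, 0, 0, 0], [0, 0, 0, 0, 0, 0, 0], [0, 0, 0, 0, 0, 0, 0]],
])

```text
time: 12.82
tcp_pos: [0.5488, -0.207, 0.0255]
orientation: [-0.233, 3.13, -0.002]
force: [0.5, 0.3, -2.2]
opening: 0.0258
```

```bash
python3 go.py .545 -.205 .0206 8.5
```

```text
t 12.8167 tcp [ 0.5488 -0.207   0.0255] F [ 0.5  0.3 -2.2] open 0.0258
turn tool deg [-0.07  0.16  0.03] shift now mm [3.5 2.5 4.9] shift after turn [3.5 2.5 4.9]
q [ 0.02  0.55  0.34  1.86 -0.25  0.77  2.22]
```

Emit:
carry_out([
  [[0, 0, 2, 0, 0.1, 0, 0], [0, 0, 1.5, 0, 0, 0, 0], [0, 0, 0.5, 0, 0, 0, 0], [0, 0, 0, 0, 0, 0, 0]],
])

```text
time: 13.15
tcp_pos: [0.5491, -0.207, 0.0215]
orientation: [-0.234, 3.131, -0.002]
force: [0.1, -0.1, -2.5]
opening: 0.0256
```

```bash
python3 go.py .545 -.205 .0206 8.5
```

```text
t 13.15 tcp [ 0.5491 -0.207   0.0215] F [ 0.1 -0.1 -2.5] open 0.0256
turn tool deg [-0.09  0.09  0.04] shift now mm [3.8 2.6 0.9] shift after turn [3.8 2.6 0.9]
q [ 0.03  0.55  0.34  1.86 -0.26  0.77  2.23]
```

Emit:
carry_out([
  [[0, 0, 1, 0, 0, 0, 0], [0, 0, 0.5, 0, 0, 0, 0], [0, 0, 0, 0, 0, 0, 0]],
])

```text
time: 13.4
tcp_pos: [0.5494, -0.2071, 0.0208]
orientation: [-0.234, 3.131, -0.002]
force: [-0.1, 0.4, -2.1]
opening: 0.0255
```

```bash
python3 go.py .545 -.205 .0206 8.5
```

```text
t 13.4 tcp [ 0.5494 -0.2071  0.0208] F [-0.1  0.4 -2.1] open 0.0255
turn tool deg [-0.08  0.13  0.04] shift now mm [4.  2.7 0.1] shift after turn [4.  2.7 0.2]
q [ 0.03  0.55  0.34  1.86 -0.26  0.76  2.23]
```

Emit:
carry_out([
  [[0, 0, 1, 0, 0, 0, 0], [0, 0, 0.7, 0, 0, 0, 0]],
])

```text
time: 13.57
tcp_pos: [0.5496, -0.2071, 0.0205]
orientation: [-0.233, 3.13, -0.001]
force: [-3.2, 0.6, 9.0]
opening: 0.0256
```

Emit:
carry_out([
  [[0, 0, 1, 0, 0, 0, 0], [0, 0, 0.7, 0, 0, 0, 0]],
])

```text
time: 13.73
tcp_pos: [0.5496, -0.2071, 0.0206]
orientation: [-0.233, 3.129, -0.0]
force: [-3.2, 0.7, 5.6]
opening: 0.0255
```

Contact: 6–9 N upward at z = 0.0206, as predicted. Releasing with a limited opening.

Emit:
carry_out([
  [[0, 0, 0, 0, 0, 0, 0.3], [0, 0, 0, 0, 0, 0, 0.36], [0, 0, 0, 0, 0, 0, 0.45], [0, 0, 0, 0, 0, 0, 0.55], [0, 0, 0, 0, 0, 0, 0.55], [0, 0, 0, 0, 0, 0, 0.55], [0, 0, 0, 0, 0, 0, 0.55], [0, 0, 0, 0, 0, 0, 0.55], [0, 0, 0, 0, 0, 0, 0.55], [0, 0, 0, 0, 0, 0, 0.55]],
])

```text
time: 14.57
tcp_pos: [0.5505, -0.2074, 0.0207]
orientation: [-0.233, 3.127, -0.002]
force: [-0.4, -0.6, 0.5]
opening: 0.0483
```

```bash
python3 go.py .545 -.205 .2 8.5
```

```text
t 14.5667 tcp [ 0.5505 -0.2074  0.0207] F [-0.4 -0.6  0.5] open 0.0483
turn tool deg [-0.08  0.31  0.01] shift now mm [   4.1    3.  -179.4] shift after turn [   5.1    3.2 -179.3]
q [ 0.03  0.55  0.34  1.86 -0.26  0.76  2.23]
```

Emit:
carry_out([
  [[0, 0, -6, 0, 0, 0, 0.55], [0, 0, -10, 0, 0, 0, 0.55], [0, 0, -15, 0, 0, 0, 0.55], [0, 0, -20, 0, 0, 0, 0.55], [0, 0, -25, 0, 0, 0, 0.55], [0, 0, -25, 0, 0, 0, 0.3], [0, 0, -25, 0, 0, 0, 0], [0, 0, -20, 0, 0, 0, 0], [0, 25, -5, 0, 0, 0, 0], [0, 30, 0, 0, 0, -0.5, 0], [0, 30, 0, 0, 0, -0.5, 0], [0, 30, 0, 0, 0, -0.5, 0], [0, 30, 0, 0, 0, -0.5, 0], [0, 30, 0, 0, 0, -0.5, 0], [0, 30, 0, 0, 0, -0.5, 0], [0, 30, 0, 0, 0, 0, 0], [0, 30, 0, 0, 0, 0, 0], [0, 30, 0, 0, 0, 0, 0]],
])

```text
time: 16.07
tcp_pos: [0.4981, 0.0836, 0.1957]
orientation: [-0.287, 3.107, -0.01]
force: [1.0, -0.6, -0.5]
opening: 0.0006
```

```bash
python3 go.py .4865 .130 .12 11.9; python3 - <<'E'
from plant import imaging
import cv2,numpy as np
a=imaging.camera("scene")["frame"][220:420,230:430];b=imaging.camera("top")["frame"][150:290,310:450]
cv2.imwrite("pics/p8.png",np.hstack([cv2.resize(a,(400,400),interpolation=2),cv2.resize(b,(400,400),interpolation=2)]))
E
```

```text
t 16.0667 tcp [0.4981 0.0836 0.1957] F [ 1.  -0.6 -0.5] open 0.0006
turn tool deg [-0.51  1.19 -1.33] shift now mm [ 4.4 48.4 75.2] shift after turn [ 1.7 47.8 75.7]
q [-0.5   0.18  0.26  1.9  -0.04  1.04  1.54]
```

View pics/p8.png

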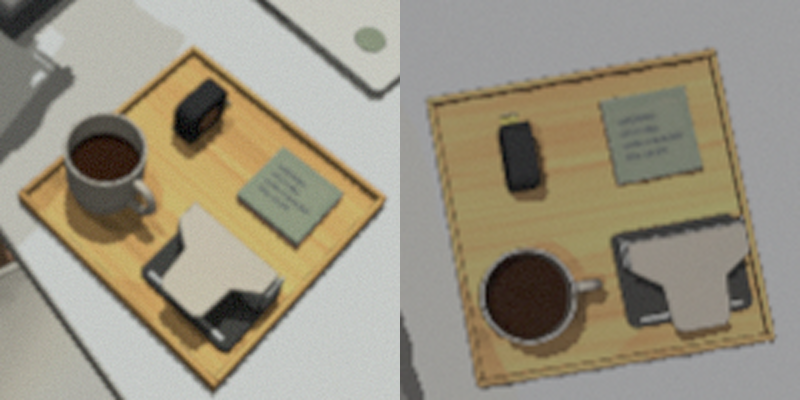

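Both views show the tape upright in the free quarter, at right panel (520,155), clear of the mug, notes and rim. Next, to above the key centre at (.487,.131).

Emit:
carry_out([
  [[2, 24, 15, -0.5, 1.2, -1.3, 0], [0, 23, 20, 0, 0, 0, 0], [0, 0, 20, 0, 0, 0, 0], [0, 0, 15, 0, 0, 0, 0], [0, 0, 0, 0, 0, 0, 0], [0, 0, 0, 0, 0, 0, 0], [0, 0, 0, 0, 0, 0, 0]],
])

```text
time: 16.75
tcp_pos: [0.4893, 0.1329, 0.1302]
orientation: [-0.336, 3.116, 0.004]
force: [0.4, -0.4, 0.1]
opening: 0.0005
```

```bash
python3 go.py .487 .131 .07 11.9; python3 - <<'E'
from plant import imaging
import cv2
a=imaging.camera("scene")["frame"][110:245,165:295];cv2.imwrite("pics/s9.png",cv2.resize(a,None,fx=4,fy=4,interpolation=2))
E
```

```text
t 16.75 tcp [0.4893 0.1329 0.1302] F [ 0.4 -0.4  0.1] open 0.0005
turn tool deg [0.09 0.46 0.4 ] shift now mm [ 3.1 -1.5 60.2] shift after turn [ 2.6 -1.4 60.2]
q [-0.54  0.27  0.22  1.96 -0.07  0.91  1.5 ]
```

View pics/s9.png

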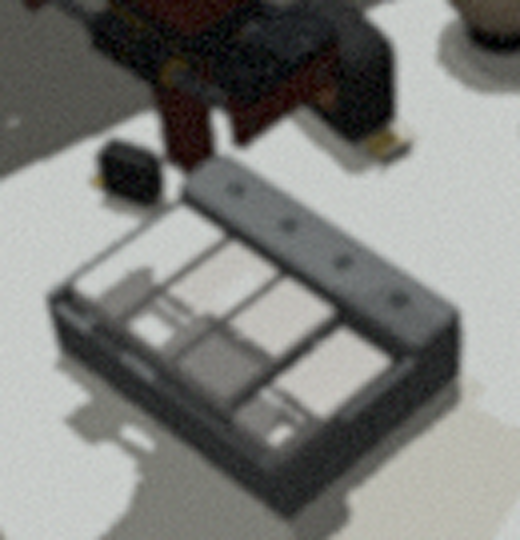

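Emit:
carry_out([
  [[2.5, -1.5, 18, 0, 0.4, 0.3, 0], [0, 0, 18, 0, 0, 0, 0], [0, 0, 10, 0, 0, 0, 0], [0, 0, 5, 0, 0, 0, 0], [0, 0, 0, 0, 0, 0, 0], [0, 0, 0, 0, 0, 0, 0]],
])

```text
time: 17.3
tcp_pos: [0.4931, 0.1298, 0.0845]
orientation: [-0.32, 3.113, 0.007]
force: [1.1, 0.5, -0.4]
opening: 0.0008
```

```bash
python3 go.py .487 .131 .0465 11.9; python3 - <<'E'
from plant import imaging
import cv2
a=imaging.camera("scene")["frame"][110:245,165:295];cv2.imwrite("pics/s10.png",cv2.resize(a,None,fx=4,fy=4,interpolation=2))
E
```

```text
t 17.3 tcp [0.4931 0.1298 0.0845] F [ 1.1  0.5 -0.4] open 0.0008
turn tool deg [ 0.18  0.72 -0.17] shift now mm [ 6.2  2.3 38. ] shift after turn [ 5.7  2.4 38. ]
q [-0.52  0.33  0.21  2.01 -0.1   0.8   1.52]
```

View pics/s10.png

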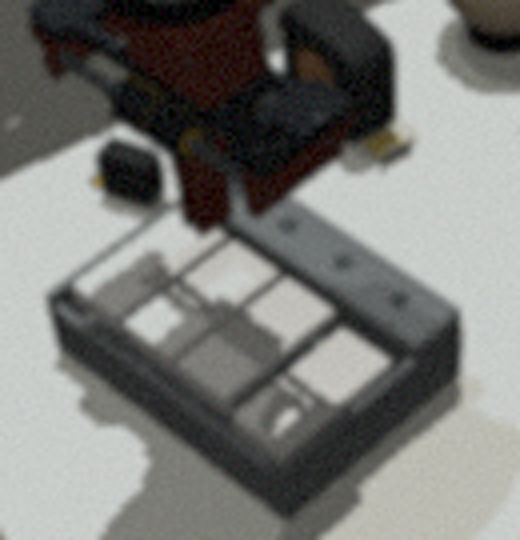

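```bash
python3 - <<'E'
from ov import *
f=lambda p:((scene.proj(p)+.5-[165,110])*4).round()
print(f([[.4931,.1298,.0845],[.4931,.1298,.06],[.487,.131,.06],[.5529,.1449,.065]]))
E
```

```text
[[212. 263.]
 [216. 292.]
 [206. 295.]
 [287. 228.]]
```

```bash
python3 - <<'E'
from plant import imaging
import cv2,numpy as np
a=imaging.camera("scene")["frame"][105:195,165:265]; a=cv2.convertScaleAbs(a,alpha=1.6,beta=15)
cv2.imwrite("pics/s11.png",cv2.resize(a,None,fx=6,fy=6,interpolation=2))
b=imaging.camera("top")["frame"][150:270,145:275];cv2.imwrite("pics/t11.png",cv2.resize(cv2.convertScaleAbs(b,alpha=1.6,beta=10),None,fx=4,fy=4,interpolation=2))
E
```

```text
(no output)
```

View pics/s11.png

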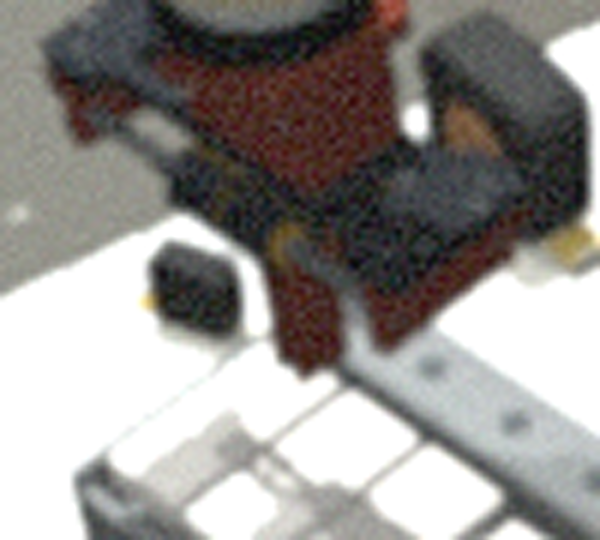

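View pics/t11.png

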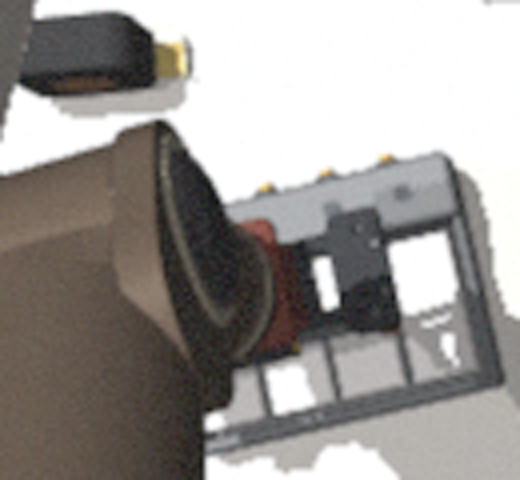

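The visible fingertip is higher in the picture than the nominal TCP would project: (217,167) against (218,176). The true tip height is therefore uncertain, so I'll centre over the key and descend by force.

Emit:
carry_out([
  [[6, 2.5, 8, 0.2, 0.7, 0, 0], [0, 0, 4, 0, 0, 0, 0], [0, 0, 0, 0, 0, 0, 0], [0, 0, 0, 0, 0, 0, 0]],
])

```text
time: 17.78
tcp_pos: [0.4868, 0.1322, 0.0727]
orientation: [-0.322, 3.123, 0.0]
force: [-1.1, -0.6, -0.5]
opening: 0.0004
```

```bash
python3 go.py .487 .131 .0465 11.9
```

```text
t 17.7833 tcp [0.4868 0.1322 0.0727] F [-1.1 -0.6 -0.5] open 0.0004
turn tool deg [ 0.01  0.1  -0.12] shift now mm [ 0.1 -1.2 26.2] shift after turn [ 0.1 -1.2 26.2]
q [-0.53  0.35  0.21  2.02 -0.1   0.78  1.51]
```

Emit:
carry_out([
  [[0, -1, 4, 0, 0, 0, 0], [0, 0, 4, 0, 0, 0, 0], [0, 0, 2, 0, 0, 0, 0], [0, 0, 0, 0, 0, 0, 0]],
])

```text
time: 18.12
tcp_pos: [0.4871, 0.1312, 0.0615]
orientation: [-0.323, 3.123, 0.0]
force: [-0.1, -1.4, -0.4]
opening: 0.0003
```

```bash
python3 go.py .487 .131 .0465 11.9;  python3 - <<'E'
from plant import imaging
import cv2,numpy as np
a=imaging.camera("scene")["frame"][125:215,165:265]; a=cv2.convertScaleAbs(a,alpha=1.3,beta=15)
cv2.imwrite("pics/s12.png",cv2.resize(a,None,fx=6,fy=6,interpolation=2))
E
```

```text
t 18.1167 tcp [0.4871 0.1312 0.0615] F [-0.1 -1.4 -0.4] open 0.0003
turn tool deg [ 0.    0.09 -0.1 ] shift now mm [ 0.1 -0.1 15. ] shift after turn [ 0.1 -0.1 15. ]
q [-0.53  0.36  0.2   2.03 -0.11  0.76  1.52]
```

View pics/s12.png

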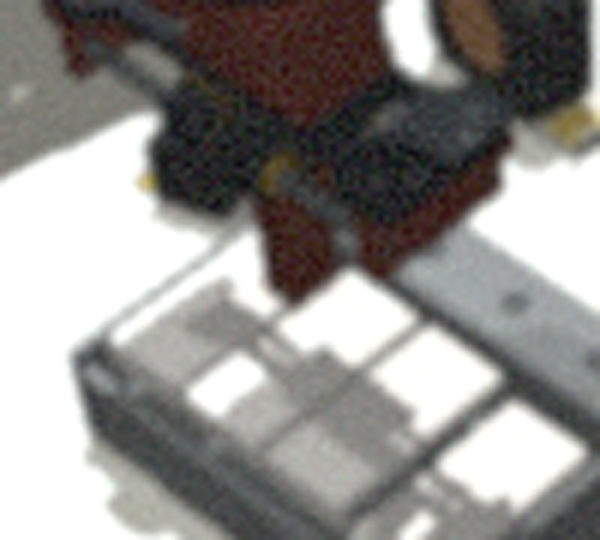

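Emit:
carry_out([
  [[0, 0, 3, 0, 0, 0, 0], [0, 0, 3, 0, 0, 0, 0], [0, 0, 0, 0, 0, 0, 0]],
])

```text
time: 18.42
tcp_pos: [0.4874, 0.1311, 0.0553]
orientation: [-0.322, 3.123, 0.001]
force: [-0.3, 0.3, 0.1]
opening: 0.0005
```

Emit:
carry_out([
  [[0, 0, 3, 0, 0, 0, 0], [0, 0, 3, 0, 0, 0, 0], [0, 0, 0, 0, 0, 0, 0]],
])

```text
time: 18.67
tcp_pos: [0.4874, 0.1312, 0.0487]
orientation: [-0.322, 3.123, 0.001]
force: [0.9, -0.2, 0.6]
opening: 0.0005
```

There is no contact at z = 0.0487 (the key top is at 0.060), so the tips really are shorter than nominal. I'll check clearances.

```bash
python3 - <<'E'
from plant import imaging
import cv2,numpy as np
a=imaging.camera("scene")["frame"][125:225,165:285]; a=cv2.convertScaleAbs(a,alpha=1.1,beta=25)
cv2.imwrite("pics/s13.png",cv2.resize(a,None,fx=6,fy=6,interpolation=2))
b=imaging.camera("top")["frame"][150:270,145:275];cv2.imwrite("pics/t13.png",cv2.resize(cv2.convertScaleAbs(b,alpha=1.3,beta=10),None,fx=4,fy=4,interpolation=2))
E
```

```text
(no output)
```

View pics/s13.png

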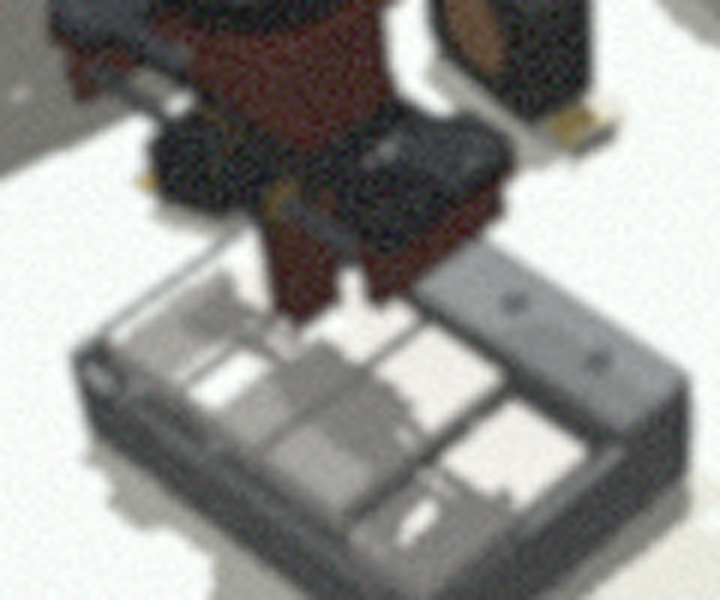

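View pics/t13.png

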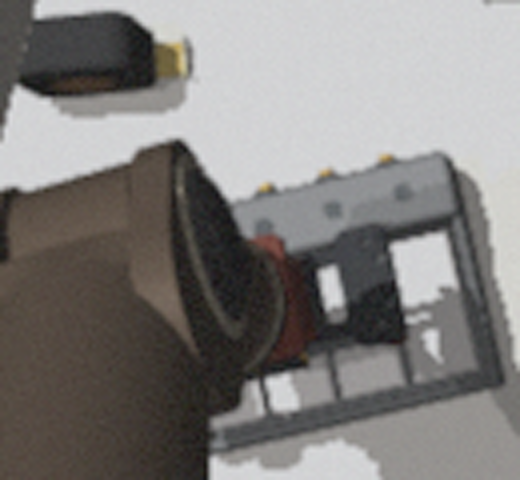

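```bash
python3 - <<'E'
from ov import *
np.set_printoptions(suppress=True,precision=1)
a=np.radians(11.9);X=np.array([np.cos(a),np.sin(a),0]);Y=np.array([-np.sin(a),np.cos(a),0]);t=np.array([.4874,.1312,0])
f=lambda p:(scene.proj(p)+.5-[165,125])*6; g=lambda p:(top.proj(p)+.5-[145,150])*4
for y in(-.089,-.06,-.03):
  for z in (.10,.129,.15):
    P=np.array([t+sx*X*.0375+Y*y+[0,0,z] for sx in(-1,1)]); print(y,z,f(P).tolist(),g(P).tolist())
for z in (.05,.06,.07,.08): 
    P=[t+X*sx*.01+Y*sy*.0135+[0,0,z] for sx,sy in((-1,-1),(1,-1),(1,1),(-1,1))]; print(z,f(np.array(P)).round().tolist())
E
```

```text
-0.089 0.1 [[395.1998523396972, 456.673443165079], [538.9351253723917, 342.5562025000921]] [[435.17741507310143, 350.3404719782635], [407.66665999392285, 229.54303255812465]]
-0.089 0.129 [[389.4674321420566, 403.1180646231504], [536.4497223838113, 288.3902637658705]] [[428.88768914724324, 347.5386590241635], [400.71958811610943, 223.61720617869491]]
-0.089 0.15 [[385.159177437059, 362.84581693288607], [534.5844605360166, 247.7132014568092]] [[424.1223097880736, 345.4158354325265], [395.458500702365, 219.12946851906895]]
-0.06 0.1 [[338.88161857069207, 416.01881140091916], [482.86515569082377, 304.48543836471623]] [[388.340995982207, 361.63287729511717], [361.29547941008116, 240.88465652836237]]
-0.06 0.129 [[331.99766762013206, 362.2074147381304], [479.2347259904522, 250.1340873070901]] [[380.828335782752, 359.1313292731695], [353.15031691753916, 235.26183677034635]]
-0.06 0.15 [[326.8263563079626, 321.76154425927234], [476.51119283066276, 209.3355094010684]] [[375.1367883258555, 357.2361071065401], [346.9823136541604, 231.00383054672534]]
-0.03 0.1 [[281.9671656921172, 374.9307144516171], [426.1536156548677, 265.9806324108238]] [[340.01912068742865, 373.28128957930085], [313.45287057985513, 252.58659260843297]]
-0.03 0.129 [[273.9503054668621, 320.8835661086864], [421.39353498689206, 211.46195589883195]] [[331.24866779038086, 371.08856060373466], [304.07543904349745, 247.27563607608954]]
-0.03 0.15 [[267.9307752086212, 280.27971880940385], [417.8240358138137, 170.55579406838478]] [[324.60470178426203, 369.42739238737715], [296.9747924086945, 243.2540518522096]]
0.05 [[317.0, 401.0], [354.0, 373.0], [306.0, 339.0], [269.0, 367.0]]
0.06 [[315.0, 384.0], [352.0, 355.0], [304.0, 321.0], [267.0, 349.0]]
0.07 [[313.0, 366.0], [350.0, 338.0], [302.0, 304.0], [264.0, 332.0]]
0.08 [[310.0, 349.0], [348.0, 320.0], [299.0, 286.0], [261.0, 314.0]]
```

Emit:
carry_out([
  [[0, 0, 3, 0, 0, 0, 0], [0, 0, 2, 0, 0, 0, 0], [0, 0, 0, 0, 0, 0, 0]],
])

```text
time: 19.02
tcp_pos: [0.4879, 0.1313, 0.0439]
orientation: [-0.322, 3.122, 0.001]
force: [0.4, 0.4, 0.4]
opening: 0.0002
```

Emit:
carry_out([
  [[0, 0, 3, 0, 0, 0, 0], [0, 0, 2, 0, 0, 0, 0], [0, 0, 0, 0, 0, 0, 0]],
])

```text
time: 19.27
tcp_pos: [0.4879, 0.1313, 0.0383]
orientation: [-0.322, 3.122, 0.001]
force: [-0.9, 0.4, -0.1]
opening: 0.0003
```

```bash
python3 - <<'E'
from plant import imaging
import cv2,numpy as np
a=imaging.camera("scene")["frame"][125:225,165:285]; a=cv2.convertScaleAbs(a,alpha=1.1,beta=25)
cv2.imwrite("pics/s14.png",cv2.resize(a,None,fx=6,fy=6,interpolation=2))
E
```

```text
(no output)
```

View pics/s14.png

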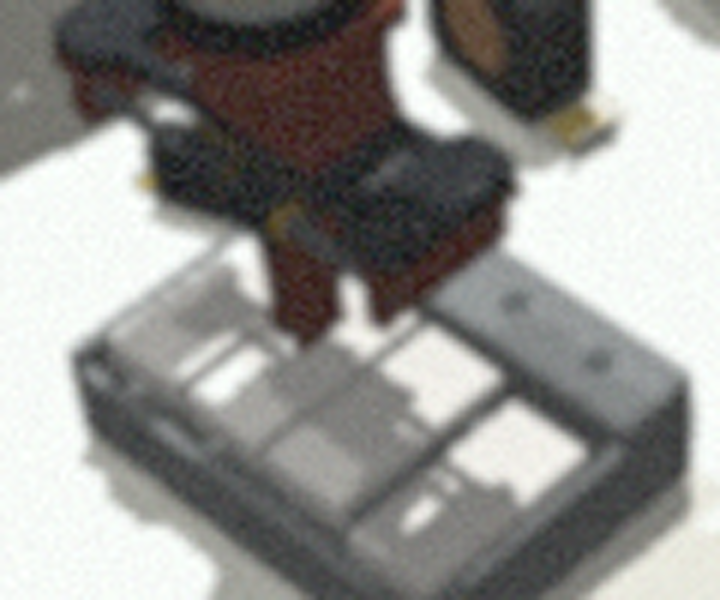

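Emit:
carry_out([
  [[0, 0, 2, 0, 0, 0, 0], [0, 0, 2, 0, 0, 0, 0], [0, 0, 0, 0, 0, 0, 0]],
])

```text
time: 19.57
tcp_pos: [0.4881, 0.1313, 0.0342]
orientation: [-0.322, 3.122, 0.001]
force: [0.3, -0.2, 1.0]
opening: 0.0005
```

Emit:
carry_out([
  [[0, 0, 2, 0, 0, 0, 0], [0, 0, 2, 0, 0, 0, 0], [0, 0, 0, 0, 0, 0, 0]],
])

```text
time: 19.82
tcp_pos: [0.4881, 0.1314, 0.0298]
orientation: [-0.322, 3.121, 0.001]
force: [0.0, 0.3, 0.2]
opening: 0.0006
```

Emit:
carry_out([
  [[0, 0, 2, 0, 0, 0, 0], [0, 0, 2, 0, 0, 0, 0], [0, 0, 0, 0, 0, 0, 0]],
])

```text
time: 20.07
tcp_pos: [0.4883, 0.1314, 0.0254]
orientation: [-0.322, 3.121, 0.001]
force: [-0.3, -0.1, -0.1]
opening: 0.0005
```

```bash
python3 - <<'E'
from plant import imaging
import cv2,numpy as np
a=imaging.camera("scene")["frame"][125:225,165:285]; a=cv2.convertScaleAbs(a,alpha=1.1,beta=25)
cv2.imwrite("pics/s15.png",cv2.resize(a,None,fx=6,fy=6,interpolation=2))
E
```

```text
(no output)
```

View pics/s15.png

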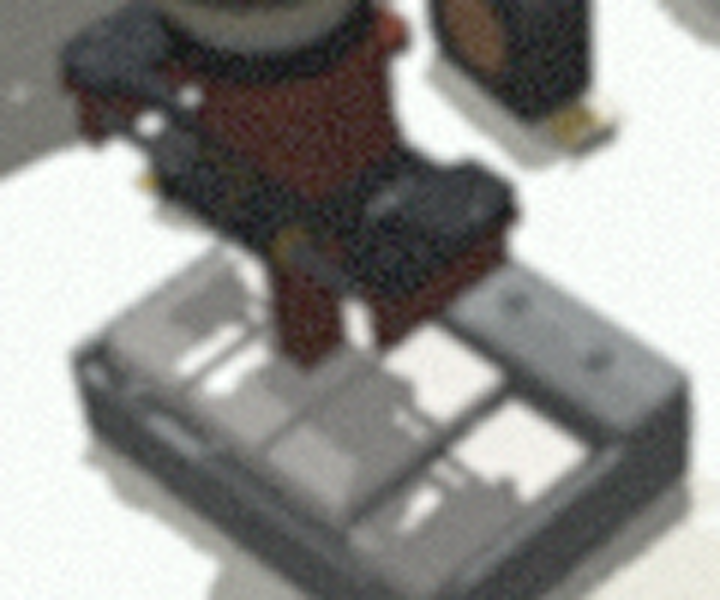

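Emit:
carry_out([
  [[0, 0, 2, 0, 0, 0, 0], [0, 0, 2, 0, 0, 0, 0], [0, 0, 0, 0, 0, 0, 0]],
])

```text
time: 20.37
tcp_pos: [0.4884, 0.1315, 0.0222]
orientation: [-0.322, 3.121, 0.002]
force: [-1.4, -0.1, 2.4]
opening: 0.0006
```

Emit:
carry_out([
  [[0, 0, 2, 0, 0, 0, 0], [0, 0, 1, 0, 0, 0, 0], [0, 0, 0, 0, 0, 0, 0]],
])

```text
time: 20.62
tcp_pos: [0.4884, 0.1315, 0.0198]
orientation: [-0.322, 3.121, 0.003]
force: [-1.4, -0.9, 4.4]
opening: 0.0004
```

Emit:
carry_out([
  [[0, 0, 2, 0, 0, 0, 0], [0, 0, 1, 0, 0, 0, 0], [0, 0, 0, 0, 0, 0, 0]],
])

```text
time: 20.87
tcp_pos: [0.4884, 0.1315, 0.0171]
orientation: [-0.321, 3.121, 0.003]
force: [-1.7, -0.5, 2.2]
opening: 0.0006
```

Contact came at about z = 0.022. I'll look before pushing further.

```bash
python3 - <<'E'
from plant import imaging
import cv2,numpy as np
a=imaging.camera("scene")["frame"][125:225,165:285]; a=cv2.convertScaleAbs(a,alpha=1.1,beta=25)
cv2.imwrite("pics/s16.png",cv2.resize(a,None,fx=6,fy=6,interpolation=2))
b=imaging.camera("top")["frame"][150:270,145:275];cv2.imwrite("pics/t16.png",cv2.resize(cv2.convertScaleAbs(b,alpha=1.3,beta=10),None,fx=4,fy=4,interpolation=2))
E
```

```text
(no output)
```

View pics/s16.png

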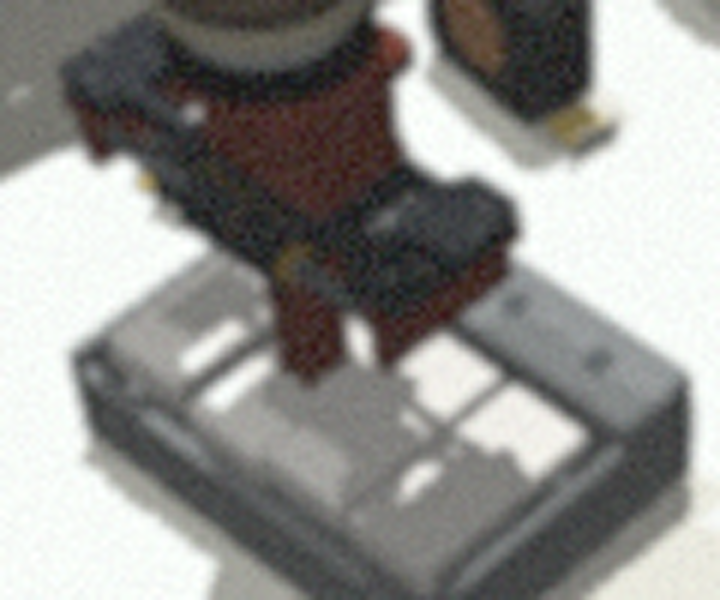

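View pics/t16.png

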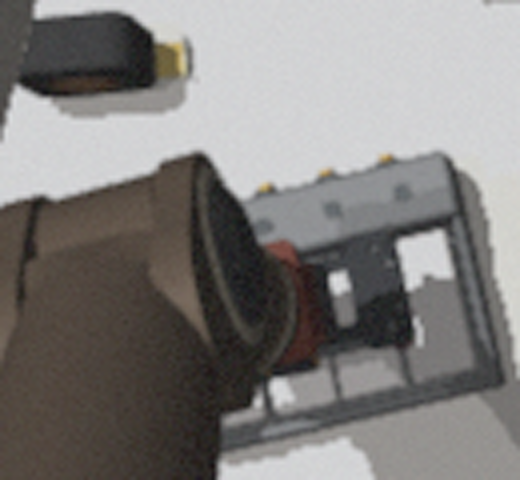

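The tip is on the second key and the third key has already risen, so this is a half push. Pushing on to the stop.

Emit:
carry_out([
  [[0, 0, 2, 0, 0, 0, 0], [0, 0, 2, 0, 0, 0, 0], [0, 0, 0, 0, 0, 0, 0]],
])

```text
time: 21.22
tcp_pos: [0.4884, 0.1315, 0.013]
orientation: [-0.321, 3.121, 0.003]
force: [-1.3, 0.4, 4.5]
opening: 0.0009
```

Emit:
carry_out([
  [[0, 0, 2, 0, 0, 0, 0], [0, 0, 1.5, 0, 0, 0, 0]],
])

```text
time: 21.38
tcp_pos: [0.4886, 0.1315, 0.0104]
orientation: [-0.321, 3.121, 0.004]
force: [-9.1, -2.5, 35.3]
opening: 0.0007
```

Emit:
carry_out([
  [[0, 0, 1.5, 0, 0, 0, 0], [0, 0, 1.5, 0, 0, 0, 0]],
])

```text
time: 21.55
tcp_pos: [0.4886, 0.1316, 0.0105]
orientation: [-0.32, 3.121, 0.006]
force: [-8.6, -2.6, 25.9]
opening: 0.0007
```

The bottom stop is reached: force jumped to 35 N after about 14 mm of travel. Retreating.

Emit:
carry_out([
  [[0, 0, -3, 0, 0, 0, 0], [0, 0, -6, 0, 0, 0, 0], [0, 0, -12, 0, 0, 0, 0], [0, 0, -20, 0, 0, 0, 0], [0, 0, -25, 0, 0, 0, 0], [0, 0, -30, 0, 0, 0, 0], [0, 0, -30, 0, 0, 0, 0], [0, 0, -30, 0, 0, 0, 0], [0, 0, -20, 0, 0, 0, 0], [15, 20, 0, 0, 0, 0, 0], [15, 20, 0, 0, 0, 0, 0], [15, 20, 0, 0, 0, 0, 0], [12, 20, 0, 0, 0, 0, 0], [10, 20, 0, 0, 0, 0, 0], [10, 20, 0, 0, 0, 0, 0], [0, 0, 0, 0, 0, 0, 0]],
])

```text
time: 22.88
tcp_pos: [0.3858, 0.2354, 0.1953]
orientation: [-0.311, 3.118, 0.006]
force: [0.2, 0.3, -0.2]
opening: 0.0007
```

```bash
python3 go.py .487 .131 .0465 11.9; python3 - <<'E'
from plant import imaging
import cv2,numpy as np
a=imaging.camera("scene")["frame"]; b=imaging.camera("top")["frame"]
cv2.imwrite("pics/s17f.png",a)
A=cv2.resize(a[140:245,165:295],None,fx=4.5,fy=4.5,interpolation=2); cv2.imwrite("pics/s17.png",A)
cv2.imwrite("pics/t17.png",cv2.resize(b[140:300,140:450],None,fx=2.5,fy=2.5,interpolation=2))
E
```

```text
t 22.8833 tcp [0.3858 0.2354 0.1953] F [ 0.2  0.3 -0.2] open 0.0007
turn tool deg [ 0.16  0.48 -0.52] shift now mm [ -77.4 -122.7  149.1] shift after turn [ -77.5 -123.   148.8]
q [-0.76  0.1   0.11  2.   -0.01  1.04  1.13]
```

View pics/s17.png

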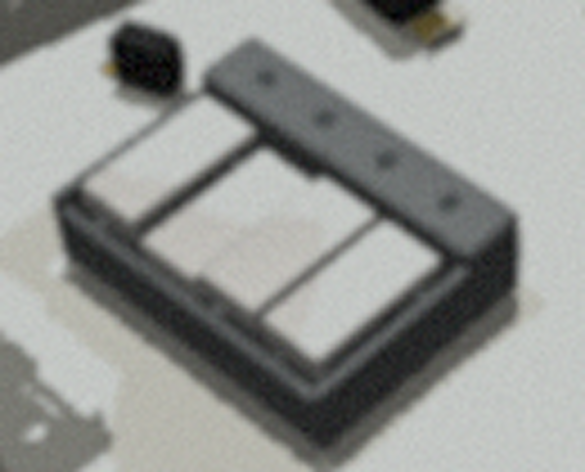

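View pics/t17.png

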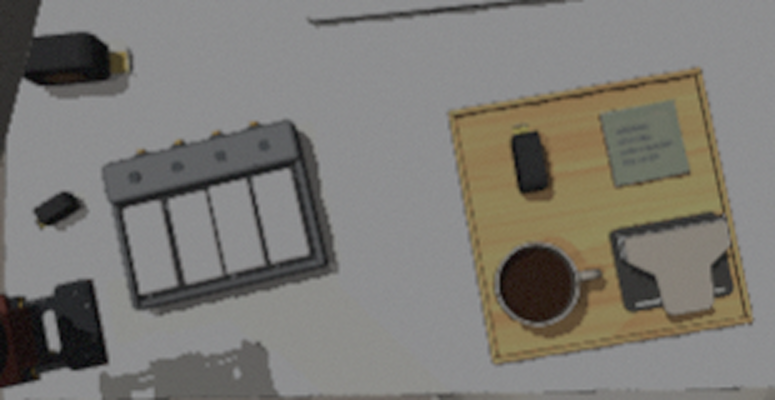

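View pics/s17f.png

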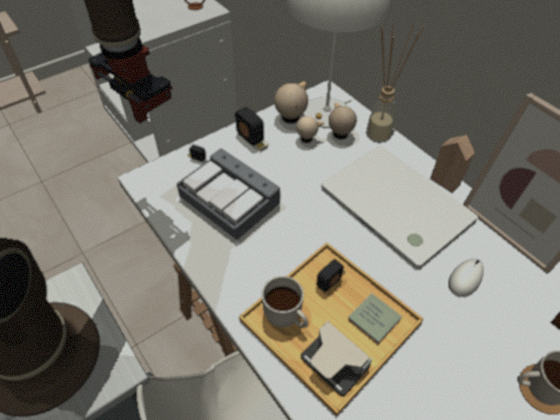

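Scene crop: keys 1, 3 and 4 have collinear front edges. Only key 2, with its corner near (142,238), sits lower, with a thick gap beside key 1 and steps at (315,175) and (205,275). Before the push, the thick gap was between keys 3 and 4, so key 4 was the one down and has popped up. The tape stands upright on the tray at top view (530,160), and nothing else there has moved. The arm is clear, so I'm handing in.

```bash
python3 -c "
from plant import sign_off; print(sign_off())"
```

```text
the job is handed in; nothing more can be done
None
```

The job is done and handed in at about 23 s. The middle-sized tape measure is on the tray, and the key it stood on is latched down.

**What I did**
- I set the tape measure down upright in the free far-left quarter of the tray.
- I pushed the key it had stood on, second from the left, to its bottom stop. The force reached 35 N on the fingers.
- I backed the arm clear with nothing touching.

**Last checks**
- **Keys:** the final pictures show only that key lower, and the other three level. The rightmost key, which looks from the first pictures to have been down at the start, is up. I judged key heights by eye from edge offsets of about 2 pixels, not from a direct measurement.
- **Tray:** the tape measure stands clear of the mug, punch, sticky notes and rim, none of which appear to have moved.

**What went wrong or disagreed**
- **First grasp:** it slipped off and slid the tape measure about 3.5 mm along the key. I regripped 6 mm lower and harder, and that held.
- **Fingertip height:** contact with the key came about 35 mm lower in the TCP reading than the stated key height. I could not explain this, so I made the push by force and pictures instead of the nominal height.

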